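# Clear a broken spot plate off the sampler deck and reset it

### The job

A porcelain spot plate has broken on the sampler's deck: take the scraper block from its mat and wipe all four shards off the deck into the catch pan beside it, never touching the shards with the gripper or arm. Then stand the scraper upright on its mat again and let go of it, and after that press the long reset bar at the front of the sampler fully down at its middle, so that both ends go down evenly and it never tips noticeably, hold it down for about half a second and let it spring back. Leave the glassware, the dish and the tube rack where they are.

Things in the scene. Friction and masses are not known exactly. Their poses are not given: they have to be found in the camera images.
- deck_center (a point): Centre of the sampler's flat grey deck, on its top surface, 40 mm above the bench. The deck is 180 mm (its x) by 260 mm (its y); its axes are the sampler's: x points away from the robot across the sampler, y along the front, z up. At x = -94 mm a 12 mm high lip bounds the deck towards the reset bar; at x = +92 mm a 26 mm high rear housing (56 mm deep) bounds it. Both y ends (at +-130 mm) are open. The sampler is fixed.
- pan_in (a point): Centre of the inner floor (4 mm above the bench) of the fixed open steel catch pan, outer size 240 (x) x 130 (y) x 34 mm tall, wall 4 mm. It stands against one of the two open ends of the deck (left or right, varies), its centre 198 mm from the deck's centre, its axes parallel to the deck's, its rim 6 mm below the deck.
- mat: Fixed thin black rubber mat on the bench at the other open end of the deck, 200 (x) x 134 (y) x 4 mm; origin at the centre of its underside, axes parallel to the deck's.
- scraper_center (a point): Centre, half-way up (47.5 mm above its underside), of the white plastic scraper block that stands upright and loose on the mat, 95 mm tall, about 250 g. Its foot is 150 mm long (its own x) x 34 mm thick (its own y) x 26 mm tall; above it, up to the top, is an upright grip 110 mm long (x) x 24 mm thick (y), 69 mm tall: grasp it across the 24 mm. z is up.
- bar_travel (a joint): How far the reset bar has been pressed down at its middle, m: 0 at rest, 0.010 when both ends rest on their rubber stops. Springs back; about 1.2 N starts it, about 5 N brings it fully down.
- bar_tilt (a joint): Tilt of the reset bar about its middle, rad, 0 when level, positive when its +y end is up. It is sprung to level (2.5 N m/rad) and dips at whichever end it is pressed.
- bar_center (a point): Middle of the top face of the long aluminium reset bar along the front edge of the sampler (towards the robot): 200 mm long (y) x 30 mm wide (x) x 12 mm thick, top 68 mm above the bench at rest; 120 mm in -x from the deck's centre.
- shard0_center (a point): Centre of a loose flat white porcelain shard, irregular, about 50 x 30 mm and 7 mm thick, 26 g, lying on the deck at first.
- shard1_center (a point): Centre of a loose flat white porcelain shard, irregular, about 50 x 30 mm and 7 mm thick, 26 g, lying on the deck at first.
- shard2_center (a point): Centre of a loose flat white porcelain shard, irregular, about 50 x 30 mm and 7 mm thick, 26 g, lying on the deck at first.
- shard3_center (a point): Centre of a loose flat white porcelain shard, irregular, about 50 x 30 mm and 7 mm thick, 26 g, lying on the deck at first.
- jar: Bystander, to be left alone: small glass jar with black cap, 42 mm across, 50 mm tall, standing on the sampler's rear housing. Origin at the centre of its underside.
- amber: Bystander, to be left alone: amber bottle, 66 mm across, 130 mm tall, on the bench to the robot's right. Origin at the centre of its underside.
- flask: Bystander, to be left alone: conical glass flask, 84 mm across, 124 mm tall, on the bench to the right. Origin at the centre of its underside.
- rack: Bystander, to be left alone: white tube rack with glass tubes, 100 x 170 mm, 90 mm tall, on the bench to the left. Origin at the centre of its underside.
- beaker: Bystander, to be left alone: glass beaker, 68 mm across, 75 mm tall, on the bench to the left. Origin at the centre of its underside.
- dish: Bystander, to be left alone: shallow white dish, 90 mm across, 18 mm tall, on the bench, ahead of the robot and to its right. Origin at the centre of its underside.
Things that resemble listed ones, but are neither listed nor needed, are in the scene too. Leave any blue look-alike of the part that bears scraper_center alone. What is shaped like the part that bears shard1_center but green is not meant.

How it is judged:
By the outcome, as a careful person would: the job done as asked, in the order asked, and still so for the second after the job is handed in, with the robot touching nothing.
It also fails if it takes over 64 s, if anything falls off the work surface, if the arm or the gripper's body presses on something with over 40 N, if the wrist force passes 120 N, or if a joint passes its speed limit or range.

### The arm

A 6-joint arm with a two-finger parallel gripper is mounted at the origin on the work surface. World frame = base frame: x ahead of the robot, y to its left, z up, the work surface at z = 0. Lengths are in m, angles in degrees, forces in N, time in s.
With the tool pointing down it reaches from about 0.25 to 0.725 m from the base axis. Payload 9.7 kg.
Tool frame: the origin (TCP) lies between the finger pads; the fingertips stand 11 mm ahead of it and the grasp point (between the pads) lies 8 mm behind it; z points along the fingers, x is the direction in which the jaws open and shut, and the axes are right-handed (so a half turn about z gives the same grasp; the last joint's range is limited). The gripper opens to 85 mm and grips with 20 to 120 N. Pads are 22 mm wide; open, the fingers measure 114 mm over their backs; the gripper's body (76 mm by 85 mm) begins 54 mm behind the grasp point. The pads swing forward as they close: fully open they stand 13 mm farther back than shut.
Start: joints at [-70.474, 4.979, 10.078, 95.1, 0, 90], TCP at [0.184, -0.518, 0.214] pointing down, gripper open.
Joint ranges: [-179.16, 179.16], [-48.56, 103.87], [-65.8, 70.77], [-126.05, 130.52], [-82.76, 87.17], [-180, 180]. Speed limits (degrees/s): [127.2, 127.2, 147.25, 180, 180, 180].

### API

Orientations are given as [roll, pitch, yaw] about the fixed x, y, z axes, in that order (R = Rz(yaw) Ry(pitch) Rx(roll)).
In Python, from workcell import get_obs, camera, job_done, spotter gives the robot as it stands.
- The arm moves only by the tool play_rows, never from a script. Its argument "rows" is a list of rows, each a list of 3 entries, a list of its own where there are three numbers: the closure, from 0 (fully open) to 1 (shut), then the shift along the tool's x, y, z in cm, then the turn, a rotation vector about the tool's x, y, z in degrees. In form: [[claw, [x, y, z], [wx, wy, wz]], ...]. A call has 1 to 12 rows; each row shifts and turns the pose as measured when the row begins, along the tool's axes as they then stand; what a row does not reach is not made up. A row lasts 1/10 s, in which the tool goes at most 50 mm and 8.59 degrees, less where a joint would pass 70% of its speed; a pose out of reach is approached as far as the arm can. A call is refused whole if a number of a shift passes 5 or a number of a turn 8.59, either way. A call with a gripper value outside its range is refused whole. The fingers move at their own pace and stop on an object; "newtons" is the grip in N (left out, the last holds). Time passes only in rows, so rows that do not move let the fingers close. It gives the time, the measured TCP pose, the force and the opening at its end, in the units of the state.
- get_obs(): the state, without advancing time (a new reading comes with each control period).
- camera(name): name is "scene" or "side" or "wrist"; returns a dict with "img" (384x512x3 uint8, red, green, blue), "intrinsics" (3x3 intrinsics, pixels), "k1" (the pictures are not rectified: a ray, as slopes to the right and down, at radius r is drawn at 1 + k1 r^2 times it, then the intrinsics apply), "xyz" and "orientation" of the camera in the world. Camera axes: x right, y down, z forward; pixel columns grow to the right and rows downward; lengths in m; the calibration is good to about 2 mm. A picture is of the moment at which its call begins. There is no depth.
- job_done(): hands the job in, once; it reports no verdict.
Trained networks look in a picture, given as the dict that the camera call returned (one of the last four; its "shot" number tells which), for a name from the list of things; names that differ only in an ending like _2 or _b are one class to them, and where a whole thing is asked for, a point or a joint stands for the part that bears it (a point fixed in the world has none). Each returns a list of dicts, best first, with "confidence" (0 to 1); they miss things now and then, are a little off and sometimes report something else, mostly with a low value. They report only what shows in the picture. A call takes as long as a camera call. They do not tell look-alikes from the thing itself.
- spotter.spot_in(picture, thing): "point" ([x, y, z] in m, in world coordinates, good to about 4 mm: the middle of the surface that is visible of it).
- spotter.trace(picture, thing): "pixels" (384x512 bool, what is visible of it).
The state is a dict: "time": time; "q": joint angles; "qd": joint speeds; "joint_efforts": joint torques, N m; "ee_pos": TCP position; "tcp_rot": TCP orientation; "wrist_force": force on the tool from outside, world axes, zero at the start; "torque": the same for the moment, N m; "opening": finger opening in m.
Only numpy, scipy, OpenCV 4.12 (cv2) and the standard library are available. Lean on these libraries where they do the work, as an engineer would, in place of code of your own. Each camera call takes 0.05 s, during which the arm holds its last target.

## Working session

There is one attempt and no reset: what is moved stays moved. The work goes in short steps, Python scripts to look and compute and a tool call to move; the robot and the scene stay as the last step left them, time stands still between calls to the robot, and variables do not carry over. Pictures are saved under pics/ and viewed, and the job is handed in when it is done.

Besides the shell and the picture viewer there is one more tool, called after "Emit:" as name([rows], argument=value, ...), one row to a line, values as JSON. play_rows: Moves the arm, as the interface text tells. Its arguments: {"type":"object","properties":{"rows":{"type":"array","items":{"type":"array"}},"newtons":{"type":"number"}},"required":["rows"]}

```bash
ls; mkdir -p pics; cat > h.py <<'E'
import numpy as np,cv2
from scipy.spatial.transform import Rotation as R
from workcell import get_obs,camera,job_done,spotter
def save(c,n): cv2.imwrite('pics/'+n,c['img'][:,:,::-1])
def camR(c):
    o=np.array(c['orientation'],float)
    return o if o.shape==(3,3) else R.from_euler('xyz',o,degrees=True).as_matrix()
def ray(c,u,v):
    K=np.array(c['intrinsics']);k1=c['k1']
    d=np.array([(u-K[0,2])/K[0,0],(v-K[1,2])/K[1,1]]);s=d.copy()
    for _ in range(30): s=d/(1+k1*(s@s))
    return camR(c)@np.array([s[0],s[1],1.])
def hit(c,u,v,z):
    d=ray(c,u,v);p=np.array(c['xyz'],float);return p+d*(z-p[2])/d[2]
def proj(c,P):
    K=np.array(c['intrinsics']);s=camR(c).T@(np.array(P,float)-np.array(c['xyz']))
    s=s[:2]/s[2];s=s*(1+c['k1']*(s@s));return np.array([K[0,0]*s[0]+K[0,2],K[1,1]*s[1]+K[1,2]])
E
python3 - <<'E'
from h import *
for n in ['scene','side','wrist']:
    c=camera(n);save(c,n+'0.png');print(n,c['xyz'],c['orientation'],np.array(c['intrinsics']).tolist(),c['k1'])
    for t in ['deck_center','pan_in','mat','scraper_center','bar_center','shard0_center','jar','dish']:
        try:
            print(t,[(np.round(x['point'],3).tolist(),round(x['confidence'],2)) for x in spotter.spot_in(c,t)])
        except Exception as e: print(t,e)
print(get_obs())
E
```

```text
pics
scene [0.97591973 0.65594425 0.76254771] [-130.58427618    1.12226068  142.94448011] [[382.7884580789961, 0.0, 251.55336607105568], [0.0, 382.7884580789961, 186.7655485868077], [0.0, 0.0, 1.0]] -0.0458555966409158
deck_center [([0.564, 0.072, 0.04], 0.65)]
pan_in [([0.526, -0.204, 0.006], 0.72)]
mat [([0.577, 0.251, 0.002], 0.8), ([0.561, 0.07, 0.039], 0.63), ([0.511, 0.06, 0.046], 0.61)]
scraper_center [([0.268, 0.238, 0.045], 0.97), ([0.576, 0.243, 0.059], 0.63), ([0.309, 0.38, 0.052], 0.63)]
bar_center [([0.431, 0.042, 0.07], 0.66)]
shard0_center [([0.501, -0.003, 0.05], 0.52)]
jar [([0.665, -0.0, 0.105], 0.86)]
dish [([0.31, -0.23, 0.01], 0.83)]
side [ 0.25581847 -1.05054321  0.98853936] [-129.44571488   -0.99445205  -12.87253218] [[407.374792007628, 0.0, 255.67224489551924], [0.0, 407.374792007628, 191.83378316826534], [0.0, 0.0, 1.0]] -0.047593059660509654
deck_center [([0.54, -0.008, 0.042], 0.85)]
pan_in [([0.544, -0.165, 0.003], 0.55)]
mat [([0.501, 0.221, 0.005], 0.8)]
scraper_center [([0.256, 0.192, 0.047], 0.96), ([0.554, 0.225, 0.055], 0.9)]
bar_center [([0.42, 0.01
[... 504 characters left out ...]
]
jar []
dish [([0.28, -0.232, 0.019], 0.96)]
{'time': 1.35, 'q': array([-7.04755432e+01,  4.97927956e+00,  1.00772084e+01,  9.50980964e+01,
       -3.63651545e-04,  9.00021694e+01]), 'qd': array([-0.05639142, -0.07088985,  0.05631848, -0.04507296, -0.00239161,
        0.035177  ]), 'joint_efforts': array([ 3.96262854e-03, -5.20105362e+01,  4.64858115e+01,  1.94174427e-03,
        1.26273494e-04,  7.43381889e-06]), 'ee_pos': array([ 0.18381374, -0.51837642,  0.21367149]), 'tcp_rot': array([ 1.79999636e+02,  1.67574829e-04, -7.04777127e+01]), 'wrist_force': array([ 0.04970221, -0.66250128,  0.13337592]), 'torque': array([-0.01253261, -0.05963739, -0.0087705 ]), 'opening': 0.08541194971565158}
```

View pics/scene0.png

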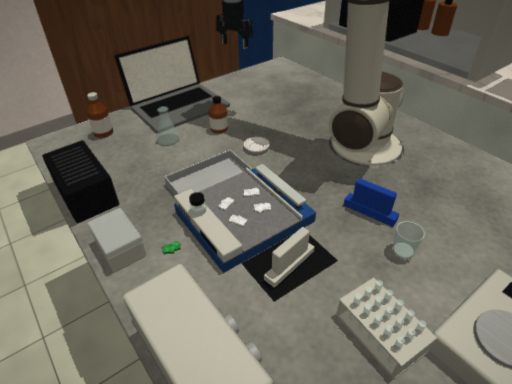

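View pics/side0.png

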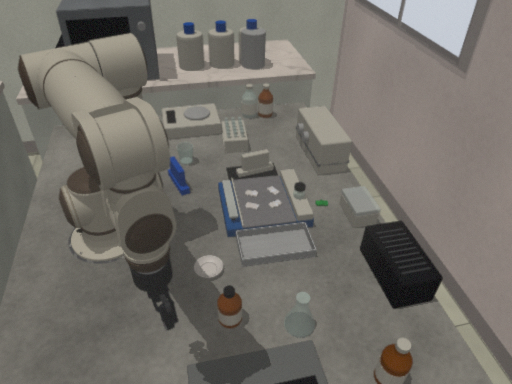

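Scene view: the white scraper stands on the black mat at (290,255); its blue look-alike is at (372,202). Shards are at (226,203), (251,192), (262,207) and (238,220), with the green one at (172,247). The pan is at (210,175), on the robot's right. I'll crop closely to check and measure.

```bash
python3 - <<'E'
from h import *
import pickle
cs={n:camera(n) for n in ['scene','side']}
pickle.dump(cs,open('cs.pkl','wb'))
for n,(x0,y0,x1,y1) in {'scene':(155,145,345,300),'side':(205,140,335,270)}.items():
    k=4 if n=='scene' else 4.6
    im=cs[n]['img'][y0:y1,x0:x1,::-1]
    im=cv2.resize(im,None,fx=k,fy=k,interpolation=cv2.INTER_CUBIC)
    for x in range((x0//20+1)*20,x1,20): cv2.putText(im,str(x),(int((x-x0+.5)*k)-12,10),0,.35,(0,255,255),1);cv2.line(im,(int((x-x0+.5)*k),12),(int((x-x0+.5)*k),20),(0,255,255),1)
    for y in range((y0//20+1)*20,y1,20): cv2.putText(im,str(y),(0,int((y-y0+.5)*k)+4),0,.35,(0,255,255),1)
    cv2.imwrite('pics/crop_%s.png'%n,im)
E
```

```text
(no output)
```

View pics/crop_scene.png

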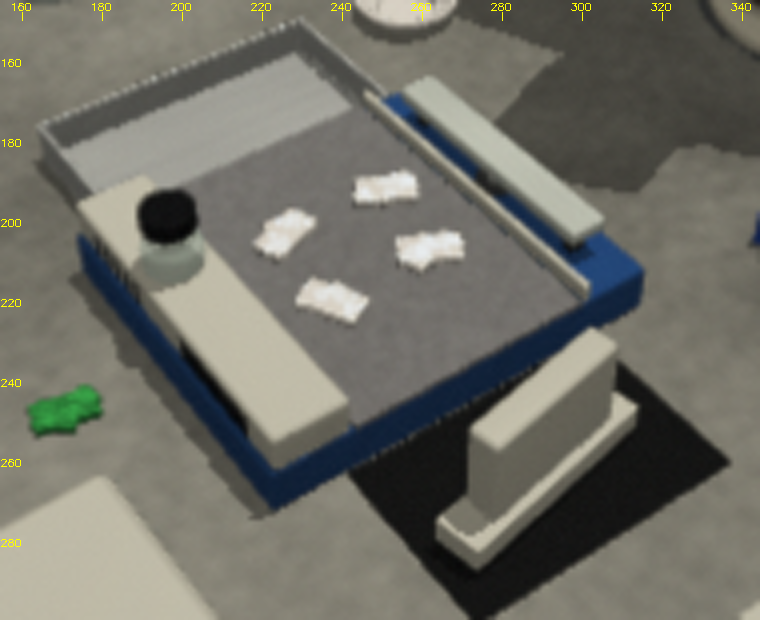

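View pics/crop_side.png

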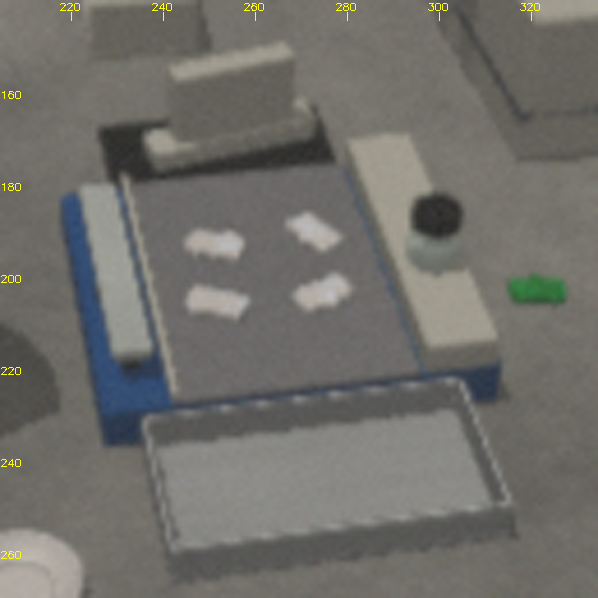

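```bash
cat > fit.py <<'E'
from h import *
import pickle
from scipy.optimize import least_squares
cs=pickle.load(open('cs.pkl','rb'))
def px(n,p):
    k,x0,y0=(4,155,145) if n=='scene' else (4.6,205,140)
    return np.array([p[0]/k+x0-.5,p[1]/k+y0-.5])
S=[('scene',(80,205),(148,-130,66)),('scene',(145,178),(92,-130,66)),('scene',(350,400),(92,130,66)),('scene',(275,440),(148,130,66)),
('scene',(430,78),(-135,-100,68)),('scene',(402,90),(-105,-100,68)),('scene',(605,218),(-135,100,68)),('scene',(580,240),(-105,100,68)),
('scene',(302,20),(-120,-263,34)),('scene',(38,125),(120,-263,34)),
('side',(145,418),(-120,-133,34)),('side',(462,378),(120,-133,34)),('side',(512,505),(120,-263,34)),('side',(172,548),(-120,-263,34)),
('side',(348,142),(92,130,66)),('side',(408,135),(148,130,66)),('side',(497,335),(148,-130,66)),('side',(425,350),(92,-130,66)),
('side',(82,187),(-135,100,68)),('side',(112,183),(-105,100,68)),('side',(150,352),(-105,-100,68)),('side',(115,360),(-135,-100,68))]
M=[('scene',(590,328),(-55,-12,99)),('scene',(615,348),(-55,12,99)),('scene',(498,447),(55,12,99)),('scene',(470,430),(55,-12,99)),
('side',(168,66),(-55,12,99)),('side',(290,43),(55,12,99)),('side',(296,55),(55,-12,99)),('side',(175,82),(-55,-12,99)),
('scene',(637,408),(-75,17,30)),('scene',(475,552),(75,17,30)),('scene',(437,520),(75,-17,30)),('side',(145,137),(-75,17,30)),('side',(155,160),(-75,-17,30)),('side',(318,127),(75,-17,30))]
def W(p,q): 
    c,s=np.cos(p[2]),np.sin(p[2]);x,y,z=np.array(q)/1000
    return [p[0]+c*x-s*y,p[1]+s*x+c*y,z]
if __name__=='__main__':
  for nm,L,g in (('sampler',S,[.55,.05,.1]),('scraper',M,[.57,.24,.1])):
    f=lambda p:np.concatenate([proj(cs[n],W(p,q))-px(n,a) for n,a,q in L])
    r=least_squares(f,g,loss='soft_l1');print(nm,r.x[:2],np.degrees(r.x[2]));print(np.round(f(r.x).reshape(-1,2),1).tolist())
    if nm=='sampler':
      P=r.x
      for q in [(-120,0,68),(0,-198,4),(0,0,40)]: print(q,np.round(W(P,q),4))
      for a,sg in (((730,462),-1),((475,618),1)):
        h=hit(cs['scene'],*px('scene',a),.004)[:2]-P[:2];c,s=np.cos(P[2]),np.sin(P[2]);print('mat corner local',h@[c,s],h@[-s,c])
      h=hit(cs['side'],*px('side',(100,128)),.004)[:2]-P[:2];print(h@[c,s],h@[-s,c])
      for n,a in [('scene',(385,188)),('scene',(285,233)),('scene',(430,249)),('scene',(333,300)),('side',(215,243)),('side',(315,231)),('side',(217,302)),('side',(322,292))]:
        h=hit(cs[n],*px(n,a),.045)[:2]-P[:2];print(n,'shard local',np.round([h@[c,s],h@[-s,c]],4))
    else:
      h=r.x[:2]-P[:2];print('scraper local',h@[c,s],h@[-s,c],np.degrees(r.x[2]-P[2]))
E
python3 fit.py
```

```text
sampler [0.54396307 0.02722529] -2.0500499541210333
[[-1.5, -0.8], [0.2, -1.9], [0.6, -0.1], [-0.6, 0.7], [0.4, -1.3], [-0.7, -0.7], [0.8, -0.1], [-1.6, -1.1], [-0.3, -0.8], [-0.4, -0.0], [-1.1, -0.7], [-0.2, -0.5], [0.3, -0.2], [-0.6, 0.5], [-0.8, -1.2], [0.3, -1.1], [0.8, 0.3], [0.4, -1.0], [-1.0, -0.6], [0.6, -0.6], [0.7, -1.1], [-0.7, -1.8]]
(-120, 0, 68) [0.424  0.0315 0.068 ]
(0, -198, 4) [ 0.5369 -0.1706  0.004 ]
(0, 0, 40) [0.544  0.0272 0.04  ]
mat corner local -0.09740785389358712 0.2647111662651998
mat corner local 0.09855062001834741 0.26033386303740924
-0.0971750672237626 0.26035150682295716
scene shard local [-0.0462 -0.035 ]
scene shard local [ 0.0362 -0.0372]
scene shard local [-0.0349  0.0346]
scene shard local [0.045  0.0361]
side shard local [-0.0344  0.0361]
side shard local [0.0471 0.0375]
side shard local [-0.0456 -0.0337]
side shard local [ 0.036  -0.0359]
scraper [0.56327975 0.2362668 ] 8.668928458816328
[[-0.4, -1.3], [1.4, -1.2], [-0.3, 1.0], [-1.4, -0.6], [-0.3, -0.3], [-0.7, -0.7], [0.4, -0.1], [0.3, -0.5], [0.2, -0.5], [0.5, 0.3], [-0.9, -0.2], [-0.3, -1.0], [0.4, -1.2], [0.0, -1.8]]
scraper local 0.01182637948534803 0.2095987214400045 10.71897841293736
```

```bash
cat > plan.py <<'E'
from h import *
import sys,json
def plan(target,yaw,n,claw,cur=None):
    """target tcp pos, yaw (tool pointing down) -> n rows, straight line, rounded"""
    if cur is None:
        o=get_obs();cur=(np.array(o['ee_pos']),R.from_euler('xyz',o['tcp_rot'],degrees=True))
    p,Rc=cur; Rt=R.from_euler('xyz',[180,0,yaw],degrees=True)
    rows=[]
    for i in range(n):
        m=n-i
        d=Rc.inv().apply((np.array(target)-p)/m)*100
        y0=Rc.as_euler('xyz',degrees=True)[2]
        # full rotation error; the yaw part is unwrapped by caller choosing sign
        rv=(Rc.inv()*Rt).as_rotvec(degrees=True)
        w=rv/m
        d=np.round(d,2);w=np.round(w,2)
        rows.append([claw,d.tolist(),w.tolist()])
        p=p+Rc.apply(d/100);Rc=Rc*R.from_rotvec(w,degrees=True)
    print(json.dumps(rows));print('end',p,Rc.as_euler('xyz',degrees=True))
    return p,Rc
def st():
    o=get_obs();print('t',round(o['time'],2),'p',np.round(o['ee_pos'],4),'r',np.round(o['tcp_rot'],2),'F',np.round(o['wrist_force'],2),'T',np.round(o['torque'],2),'open',round(o['opening'],4),'q',np.round(o['q'],1))
E
python3 - <<'E'
from plan import *
st(); plan([.563,.236,.22],98.7,24,0)
E
```

```text
t 1.45 p [ 0.1838 -0.5184  0.2137] r [180.     0.   -70.47] F [-0.21 -0.01 -0.59] T [ 0.04  0.04 -0.01] open 0.0856 q [-70.5   5.   10.1  95.1  -0.   90. ]
[[0, [-2.43, -2.54, -0.03], [0.0, 0.0, -7.05]], [0, [-2.1, -2.82, -0.03], [-0.0, 0.0, -7.05]], [0, [-1.74, -3.06, -0.03], [-0.0, 0.0, -7.05]], [0, [-1.35, -3.25, -0.03], [-0.0, 0.0, -7.05]], [0, [-0.95, -3.39, -0.03], [-0.0, 0.0, -7.05]], [0, [-0.52, -3.48, -0.03], [-0.0, 0.0, -7.05]], [0, [-0.09, -3.52, -0.03], [-0.0, 0.0, -7.05]], [0, [0.34, -3.5, -0.02], [-0.0, 0.0, -7.05]], [0, [0.77, -3.43, -0.03], [-0.0, 0.0, -7.05]], [0, [1.18, -3.31, -0.02], [-0.0, 0.0, -7.05]], [0, [1.58, -3.14, -0.03], [-0.0, 0.0, -7.05]], [0, [1.95, -2.93, -0.02], [-0.0, 0.0, -7.05]], [0, [2.3, -2.66, -0.03], [-0.0, 0.0, -7.05]], [0, [2.61, -2.36, -0.02], [-0.0, 0.0, -7.05]], [0, [2.88, -2.02, -0.03], [-0.0, 0.0, -7.05]], [0, [3.1, -1.65, -0.02], [-0.0, 0.0, -7.05]], [0, [3.28, -1.26, -0.03], [-0.0, 0.0, -7.05]], [0, [3.42, -0.85, -0.02], [-0.0, 0.0, -7.05]], [0, [3.49, -0.42, -0.03], [-0.0, 0.0, -7.05]], [0, [3.52, 0.01, -0.02], [-0.0, 0.0, -7.04]], [0, [3.49, 0.44, -0.03], [-0.0, 0.0, -7.05]], [0, [3.41, 0.86, -0.02], [-0.0, 0.0, -7.04]], [0, [3.28, 1.28, -0.03], [-0.0, 0.0, -7.05]], [0, [3.1, 1.67, -0.02], [-0.0, 0.0, -7.04]]]
end [0.56303237 0.23595483 0.21998167] [-1.79999229e+02  9.07676281e-05  9.86976981e+01]
```

Could be taken for the scraper: the white block on the mat at (290,255), the blue look-alike at (372,202), and the white boxes at (200,325) and (115,240). I choose (290,255). It is white, on the mat, and its size fits in the crop.

Emit:
play_rows([
  [0,[-2.4,-2.5,0],[0,0,-7]],
  [0,[-2.1,-2.8,0],[0,0,-7]],
  [0,[-1.7,-3.1,0],[0,0,-7]],
  [0,[-1.4,-3.2,0],[0,0,-7]],
  [0,[-0.9,-3.4,0],[0,0,-7]],
  [0,[-0.5,-3.5,0],[0,0,-7]],
  [0,[-0.1,-3.5,0],[0,0,-7]],
  [0,[0.3,-3.5,0],[0,0,-7]],
  [0,[0.8,-3.4,0],[0,0,-7]],
  [0,[1.2,-3.3,0],[0,0,-7]],
  [0,[1.6,-3.1,0],[0,0,-7]],
  [0,[2,-2.9,0],[0,0,-7]],
])

```text
time: 2.65
ee_pos: [0.3714, -0.1288, 0.2132]
tcp_rot: [179.9, -0.1, 16.4]
wrist_force: [0.5, 0.0, 0.3]
opening: 0.0855
```

```bash
python3 - <<'E'
from plan import *
st(); plan([.563,.236,.22],98.7,12,0)
E
```

```text
t 2.65 p [ 0.3714 -0.1288  0.2132] r [ 1.7989e+02 -1.5000e-01  1.6390e+01] F [0.51 0.05 0.26] T [ 0.01 -0.02  0.02] open 0.0855 q [-19.1 -16.5  -9.7  96.6  -0.   54.5]
[[0, [2.39, -2.47, -0.06], [0.02, -0.0, -6.86]], [0, [2.67, -2.16, -0.05], [0.02, -0.0, -6.86]], [0, [2.91, -1.83, -0.05], [0.02, -0.0, -6.86]], [0, [3.1, -1.47, -0.05], [0.02, -0.01, -6.86]], [0, [3.26, -1.09, -0.05], [0.02, -0.0, -6.86]], [0, [3.36, -0.69, -0.06], [0.02, -0.01, -6.86]], [0, [3.42, -0.28, -0.05], [0.01, -0.01, -6.86]], [0, [3.43, 0.13, -0.06], [0.02, -0.0, -6.86]], [0, [3.39, 0.54, -0.06], [0.01, -0.01, -6.86]], [0, [3.3, 0.94, -0.05], [0.02, -0.0, -6.86]], [0, [3.17, 1.32, -0.06], [0.01, -0.01, -6.86]], [0, [2.99, 1.69, -0.06], [0.02, -0.0, -6.85]]]
end [0.56295673 0.23600937 0.22003525] [-1.79996598e+02 -5.72084673e-04  9.86989343e+01]
```

Emit:
play_rows([
  [0,[2.4,-2.5,0],[0,0,-6.9]],
  [0,[2.7,-2.2,-0.1],[0,0,-6.9]],
  [0,[2.9,-1.8,-0.1],[0,0,-6.9]],
  [0,[3.1,-1.5,-0.1],[0,0,-6.9]],
  [0,[3.3,-1.1,-0.1],[0,0,-6.9]],
  [0,[3.4,-0.7,-0.1],[0,0,-6.9]],
  [0,[3.4,-0.3,-0.1],[0,0,-6.9]],
  [0,[3.4,0.1,0],[0,0,-6.9]],
  [0,[3.4,0.5,0],[0,0,-6.9]],
  [0,[3.3,0.9,0],[0,0,-6.9]],
  [0,[3.2,1.3,0],[0,0,-6.9]],
  [0,[3,1.7,0],[0,0,-6.9]],
])

```text
time: 3.85
ee_pos: [0.5546, 0.2624, 0.2215]
tcp_rot: [179.5, 0.2, 102.9]
wrist_force: [1.2, -0.5, 0.1]
opening: 0.0851
```

```bash
python3 - <<'E'
from plan import *
st(); 
c=camera('wrist');save(c,'w1.png');print(c['xyz'],c['orientation'])
for n in ['scraper_center']: print([(np.round(x['point'],3).tolist(),round(x['confidence'],2)) for x in spotter.spot_in(c,n)])
# predicted top corners
p=[.5633,.2363,np.radians(8.67)]
im=cv2.resize(c['img'][:,:,::-1],None,fx=1.5,fy=1.5)
cc,s=np.cos(p[2]),np.sin(p[2])
for q in [(-55,-12,99),(-55,12,99),(55,12,99),(55,-12,99),(-75,-17,30),(75,-17,30),(75,17,30),(-75,17,30)]:
    x,y,z=np.array(q)/1000;u=proj(c,[p[0]+cc*x-s*y,p[1]+s*x+cc*y,z]);cv2.circle(im,tuple(int(1.5*a+.75) for a in u),3,(0,0,255),1)
cv2.imwrite('pics/w1.png',im)
E
```

```text
t 3.85 p [0.5546 0.2624 0.2215] r [179.52   0.19 102.88] F [ 1.25 -0.5   0.1 ] T [-0.02  0.02 -0.02] open 0.0851 q [25.5 13.8 20.9 96.7 -0.3 12.6]
[0.47809272 0.2452395  0.38194534] [162.17058651   0.195303   102.88123134]
[([0.543, 0.232, 0.1], 0.82), ([0.437, 0.087, 0.069], 0.36)]
```

View pics/w1.png

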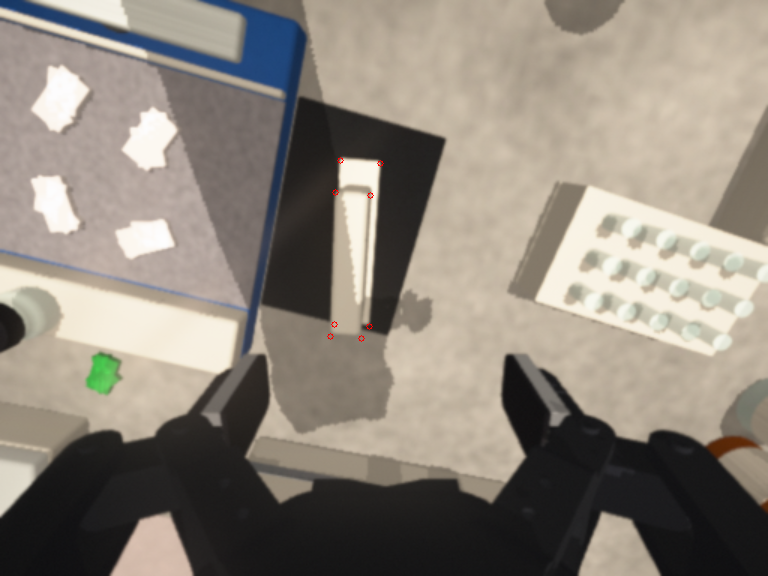

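The wrist view agrees with the fit: scraper end corners are within about 3 px at (340,160) to (362,335), and the mat is around it. I'll align and descend.

```bash
python3 - <<'E'
from plan import *
st(); c=plan([.5633,.2363,.19],98.67,4,0); plan([.5633,.2363,.055],98.67,7,0,c)
E
```

```text
t 3.95 p [0.555  0.2642 0.2196] r [179.63   0.18 102.96] F [-0.09  0.06 -0.86] T [ 0.01 -0.05  0.01] open 0.0852 q [25.6 14.  21.  96.6 -0.3 12.6]
[[0, [-0.72, 0.04, 0.74], [0.09, 0.04, 1.07]], [0, [-0.72, 0.06, 0.74], [0.1, 0.04, 1.07]], [0, [-0.73, 0.07, 0.74], [0.09, 0.04, 1.08]], [0, [-0.72, 0.09, 0.74], [0.1, 0.05, 1.07]]]
end [0.56333057 0.23630931 0.19001867] [-1.79997919e+02 -1.73228663e-03  9.86716295e+01]
[[0, [-0.0, -0.0, 1.93], [-0.0, -0.0, 0.0]], [0, [-0.0, -0.0, 1.93], [-0.0, -0.0, 0.0]], [0, [-0.0, -0.0, 1.93], [-0.0, -0.0, 0.0]], [0, [-0.0, -0.0, 1.93], [-0.0, -0.0, 0.0]], [0, [-0.0, -0.0, 1.93], [-0.0, -0.0, 0.0]], [0, [-0.0, -0.0, 1.93], [-0.0, -0.0, 0.0]], [0, [-0.0, -0.0, 1.92], [-0.0, -0.0, 0.0]]]
end [0.56332511 0.23631261 0.05501867] [-1.79997919e+02 -1.73228663e-03  9.86716295e+01]
```

Emit:
play_rows([
  [0,[-0.7,0,0.7],[0.1,0,1.1]],
  [0,[-0.7,0,0.7],[0.1,0,1.1]],
  [0,[-0.7,0.1,0.7],[0.1,0,1.1]],
  [0,[-0.7,0.1,0.7],[0.1,0,1.0]],
  [0,[0,0,0],[0,0,0]],
])

```text
time: 4.45
ee_pos: [0.5622, 0.2319, 0.189]
tcp_rot: [-179.9, 0.2, 97.9]
wrist_force: [-0.2, 0.8, -0.6]
opening: 0.0854
```

```bash
python3 - <<'E'
from plan import *
st(); plan([.5633,.2363,.055],98.67,8,0)
E
```

```text
t 4.45 p [0.5622 0.2319 0.189 ] r [-179.9     0.22   97.94] F [-0.16  0.78 -0.6 ] T [0.06 0.01 0.06] open 0.0854 q [22.5 12.9 16.2 93.5 -0.2 14.6]
[[0, [0.06, 0.02, 1.68], [-0.01, 0.03, -0.09]], [0, [0.06, 0.02, 1.67], [-0.01, 0.03, -0.09]], [0, [0.06, 0.02, 1.68], [-0.01, 0.03, -0.09]], [0, [0.06, 0.03, 1.67], [-0.01, 0.03, -0.09]], [0, [0.05, 0.02, 1.68], [-0.02, 0.03, -0.09]], [0, [0.05, 0.02, 1.67], [-0.01, 0.02, -0.09]], [0, [0.06, 0.03, 1.68], [-0.02, 0.03, -0.09]], [0, [0.05, 0.02, 1.67], [-0.01, 0.02, -0.1]]]
end [0.56327904 0.23629238 0.05502892] [-1.79998784e+02  2.72238187e-03  9.86745007e+01]
```

Emit:
play_rows([
  [0,[0.1,0,2],[0,0,-0.2]],
  [0,[0.1,0,2],[0,0,-0.2]],
  [0,[0.1,0,2],[0,0,-0.2]],
  [0,[0.1,0,2],[0,0,-0.1]],
  [0,[0,0,2],[0,0,0]],
  [0,[0,0,1.5],[0,0,0]],
  [0,[0,0,0.8],[0,0,0]],
  [0,[0,0,0.2],[0,0,0]],
  [0,[0,0,0],[0,0,0]],
])

```text
time: 5.35
ee_pos: [0.5627, 0.231, 0.0636]
tcp_rot: [179.7, 0.1, 98.2]
wrist_force: [0.3, -0.5, 0.5]
opening: 0.0855
```

```bash
python3 - <<'E'
from plan import *
st(); plan([.5633,.2363,.055],98.67,2,0)
E
```

```text
t 5.35 p [0.5627 0.231  0.0636] r [1.7973e+02 1.1000e-01 9.8160e+01] F [ 0.29 -0.5   0.49] T [ 0.01  0.   -0.05] open 0.0855 q [22.4 12.4  1.8 79.2 -0.2 14.2]
[[0, [0.26, 0.06, 0.43], [0.13, 0.05, -0.25]], [0, [0.26, 0.07, 0.43], [0.14, 0.06, -0.26]]]
end [0.56330158 0.23634036 0.05500261] [-1.79995385e+02 -3.79371924e-03  9.86732180e+01]
```

Emit:
play_rows([
  [0,[0.4,0.1,0.5],[0.2,0,-0.4]],
  [0,[0.3,0.1,0.5],[0.1,0,-0.2]],
  [0,[0,0,0],[0,0,0]],
  [0,[0,0,0],[0,0,0]],
])

```text
time: 5.75
ee_pos: [0.5651, 0.2394, 0.0553]
tcp_rot: [179.9, 0.1, 98.8]
wrist_force: [-0.6, 1.1, 0.1]
opening: 0.0854
```

```bash
python3 - <<'E'
from plan import *
st(); plan([.5633,.2363,.055],98.67,2,0)
E
```

```text
t 5.75 p [0.5651 0.2394 0.0553] r [1.7986e+02 5.0000e-02 9.8810e+01] F [-0.59  1.1   0.1 ] T [ 0.01 -0.04 -0.  ] open 0.0854 q [23.  13.4  2.  78.5 -0.1 14.2]
[[0, [-0.14, -0.11, 0.01], [0.07, 0.03, 0.07]], [0, [-0.14, -0.11, 0.01], [0.07, 0.02, 0.07]]]
end [0.56333777 0.23632149 0.05504955] [-1.79996592e+02  8.32573783e-04  9.86736250e+01]
```

Emit:
play_rows([
  [0,[-0.2,-0.1,0],[0,0,0]],
  [0.4,[0,0,0],[0,0,0]],
  [0.6,[0,0,0],[0,0,0]],
  [0.8,[0,0,0],[0,0,0]],
  [1,[0,0,0],[0,0,0]],
  [1,[0,0,0],[0,0,0]],
  [1,[0,0,0],[0,0,0]],
  [1,[0,0,0],[0,0,0]],
], newtons=50)

```text
time: 6.55
ee_pos: [0.5646, 0.2371, 0.056]
tcp_rot: [179.8, 0.0, 98.8]
wrist_force: [-0.3, 0.3, 0.1]
opening: 0.0234
```

```bash
python3 - <<'E'
from plan import *
st(); 
E
```

```text
t 6.55 p [0.5646 0.2371 0.056 ] r [1.7981e+02 5.0000e-02 9.8800e+01] F [-0.27  0.35  0.09] T [ 0.01 -0.03  0.01] open 0.0234 q [22.8 13.1  1.8 78.5 -0.1 14. ]
```

Grasped (opening 23.4 mm, TCP z 0.056 with the underside at 0.004). I'll lift, turn to the deck's axes and go to the +y end of the deck.

```bash
python3 - <<'E'
from plan import *
c=plan([.5646,.2371,.125],98.8,5,1); c=plan([.549,.139,.125],88,6,1,c)
E
```

```text
[[1, [-0.0, 0.0, -1.38], [0.04, 0.01, 0.0]], [1, [-0.0, 0.0, -1.38], [0.04, 0.01, 0.0]], [1, [-0.0, 0.01, -1.38], [0.04, 0.01, 0.0]], [1, [0.0, 0.0, -1.38], [0.03, 0.01, 0.0]], [1, [0.0, 0.0, -1.38], [0.04, 0.01, 0.0]]]
end [0.56456087 0.23708786 0.12497873] [-1.79998108e+02 -3.74772038e-03  9.88032890e+01]
[[1, [-1.58, -0.51, -0.0], [-0.0, -0.0, 1.8]], [1, [-1.59, -0.46, -0.0], [-0.0, -0.0, 1.8]], [1, [-1.6, -0.4, -0.0], [-0.0, -0.0, 1.8]], [1, [-1.62, -0.36, -0.0], [-0.0, -0.0, 1.8]], [1, [-1.63, -0.3, -0.0], [-0.0, -0.0, 1.8]], [1, [-1.63, -0.25, -0.0], [-0.0, -0.0, 1.8]]]
end [0.54904881 0.13900039 0.12497355] [-1.79997439e+02 -3.32677842e-03  8.80032890e+01]
```

Emit:
play_rows([
  [1,[0,0,-1.4],[0,0,0]],
  [1,[0,0,-1.4],[0,0,0]],
  [1,[0,0,-1.4],[0,0,0]],
  [1,[0,0,-1.4],[0,0,0]],
  [1,[0,0,-1.4],[0,0,0]],
  [1,[-1.6,-0.5,0],[0,0,1.8]],
  [1,[-1.6,-0.5,0],[0,0,1.8]],
  [1,[-1.6,-0.4,0],[0,0,1.8]],
  [1,[-1.6,-0.4,0],[0,0,1.8]],
  [1,[-1.6,-0.3,0],[0,0,1.8]],
  [1,[-1.2,-0.2,0],[0,0,1.2]],
  [1,[0,0,0],[0,0,0]],
])

```text
time: 7.75
ee_pos: [0.5459, 0.1343, 0.1327]
tcp_rot: [179.8, 0.0, 87.6]
wrist_force: [0.5, 0.3, -2.8]
opening: 0.0233
```

```bash
python3 - <<'E'
from plan import *
st(); c=plan([.5490,.137,.100],88,3,1)
c=camera('side');save(c,'s2.png');c=camera('scene')
im=cv2.resize(c['img'][145:300,155:345,::-1],None,fx=4,fy=4,interpolation=cv2.INTER_CUBIC);cv2.imwrite('pics/c2.png',im)
E
```

```text
t 7.75 p [0.5459 0.1343 0.1327] r [1.7984e+02 3.0000e-02 8.7620e+01] F [ 0.46  0.29 -2.83] T [-0.05  0.01  0.  ] open 0.0233 q [13.9  5.6  1.8 86.  -0.1 16.2]
[[1, [0.09, 0.1, 1.09], [0.05, 0.01, -0.13]], [1, [0.09, 0.09, 1.09], [0.05, 0.01, -0.13]], [1, [0.1, 0.1, 1.09], [0.06, 0.02, -0.12]]]
end [0.54900656 0.13700648 0.10000458] [-1.79999191e+02 -4.90694440e-03  8.79997469e+01]
```

View pics/c2.png

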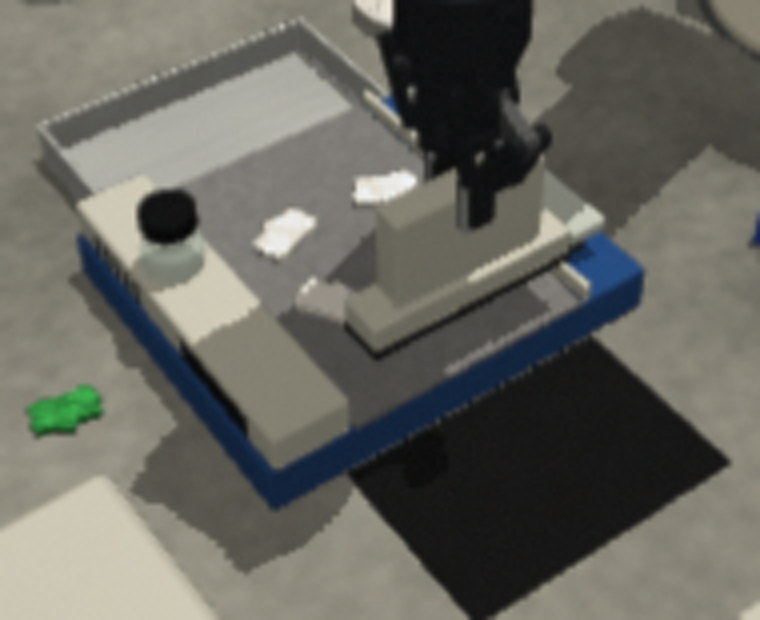

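The scraper hangs level over the +y end of the deck, with its foot at (350..570, 230..350) in the crop. The shards are ahead of it. I'll lower it.

Emit:
play_rows([
  [1,[0.2,0.2,1.1],[0,0,-0.2]],
  [1,[0.2,0.2,1.1],[0,0,-0.2]],
  [1,[0.1,0,1.0],[0,0,0]],
  [1,[0,0,0.5],[0,0,0]],
  [1,[0,0,0],[0,0,0]],
])

```text
time: 8.35
ee_pos: [0.5513, 0.1428, 0.0918]
tcp_rot: [179.8, 0.0, 88.4]
wrist_force: [-1.1, -4.7, 13.5]
opening: 0.0231
```

```bash
python3 - <<'E'
from plan import *
st(); c=plan([.5490,.137,.094],88,2,1)
E
```

```text
t 8.35 p [0.5513 0.1428 0.0918] r [1.7982e+02 4.0000e-02 8.8370e+01] F [-1.12 -4.72 13.49] T [-1.11  0.29  0.02] open 0.0231 q [14.6  6.8 -1.4 81.6 -0.1 16.2]
[[1, [-0.29, -0.11, -0.11], [0.09, 0.02, 0.18]], [1, [-0.29, -0.1, -0.12], [0.09, 0.02, 0.19]]]
end [0.5490095  0.1370381  0.09404888] [-1.79996156e+02  2.69660803e-03  8.79959275e+01]
```

Emit:
play_rows([
  [1,[-0.3,-0.2,-0.3],[0,0,0.3]],
  [1,[-1,0,0],[0,0,0]],
  [1,[-1.5,0,0],[0,0,0]],
  [1,[-1.5,0,0],[0,0,0]],
  [1,[-1.5,0,0],[0,0,0]],
])

```text
time: 8.85
ee_pos: [0.5465, 0.0823, 0.0935]
tcp_rot: [179.9, 0.0, 88.2]
wrist_force: [-0.3, 1.2, -1.6]
opening: 0.0232
```

```bash
python3 - <<'E'
from plan import *
st(); c=plan([.5437,.02,.094],88,4,1)
E
```

```text
t 8.85 p [0.5465 0.0823 0.0935] r [1.7991e+02 4.0000e-02 8.8240e+01] F [-0.26  1.21 -1.58] T [ 0.21 -0.01 -0.02] open 0.0232 q [ 8.6  4.6 -3.7 81.7 -0.1 10.4]
[[1, [-1.56, -0.02, -0.01], [0.02, 0.01, 0.06]], [1, [-1.56, -0.02, -0.01], [0.02, 0.01, 0.06]], [1, [-1.56, -0.02, -0.01], [0.02, 0.01, 0.06]], [1, [-1.55, -0.02, -0.01], [0.03, 0.01, 0.06]]]
end [0.54365889 0.0200222  0.09397723] [-1.79998335e+02  3.56614909e-03  8.80018947e+01]
```

Emit:
play_rows([
  [1,[-1.5,0,0],[0,0,0.1]],
  [1,[-1.5,0,0],[0,0,0.1]],
  [1,[-1.5,0,0],[0,0,0]],
  [1,[-1.5,0,0],[0,0,0]],
  [1,[-1.5,0,0],[0,0,0]],
  [1,[-0.5,0,0],[0,0,0]],
])

```text
time: 9.45
ee_pos: [0.5426, -0.0086, 0.0936]
tcp_rot: [179.9, 0.0, 87.7]
wrist_force: [0.3, 0.9, -2.1]
opening: 0.023
```

```bash
python3 - <<'E'
from plan import *
st(); 
c=camera('side');cv2.imwrite('pics/s3.png',cv2.resize(c['img'][140:270,205:335,::-1],None,fx=4.6,fy=4.6,interpolation=cv2.INTER_CUBIC));c=camera('scene')
im=cv2.resize(c['img'][145:300,155:345,::-1],None,fx=4,fy=4,interpolation=cv2.INTER_CUBIC);cv2.imwrite('pics/c3.png',im)
E
```

```text
t 9.45 p [ 0.5426 -0.0086  0.0936] r [1.799e+02 2.000e-02 8.771e+01] F [ 0.34  0.85 -2.14] T [ 0.27 -0.06 -0.04] open 0.023 q [-0.9  3.2 -5.1 81.6 -0.   1.4]
```

View pics/c3.png

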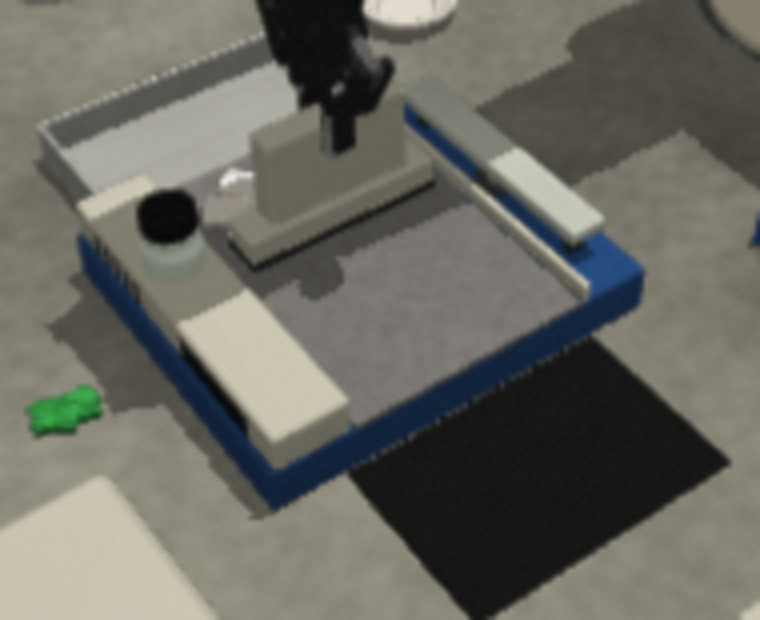

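View pics/s3.png

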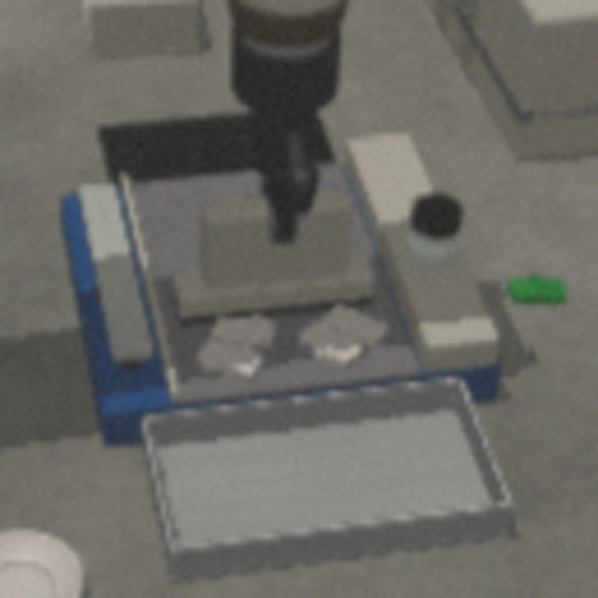

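All four shards are being pushed along ahead of the foot, at (240,340) and (345,335) in the side crop. Continuing over the edge.

Emit:
play_rows([
  [1,[-1.0,0,0],[0,0,-0.2]],
  [1,[-1.3,0,0],[0,0,-0.1]],
  [1,[-1.3,0,0],[0,0,0]],
  [1,[-1.3,0,0],[0,0,0]],
  [1,[-1.3,0,0],[0,0,0]],
  [1,[-1.0,0,0],[0,0,0]],
  [1,[0,0,0],[0,0,0]],
])

```text
time: 10.25
ee_pos: [0.54, -0.0857, 0.0936]
tcp_rot: [179.9, 0.0, 88.1]
wrist_force: [-0.2, 0.5, -1.8]
opening: 0.0231
```

```bash
python3 - <<'E'
from plan import *
st(); 
c=camera('side');cv2.imwrite('pics/s4.png',cv2.resize(c['img'][140:270,205:335,::-1],None,fx=4.6,fy=4.6,interpolation=cv2.INTER_CUBIC))
E
```

```text
t 10.25 p [ 0.54   -0.0857  0.0936] r [1.7989e+02 3.0000e-02 8.8100e+01] F [-0.17  0.49 -1.84] T [-0.04  0.01  0.07] open 0.0231 q [-9.   3.7 -4.5 81.6 -0.  -7.1]
```

View pics/s4.png

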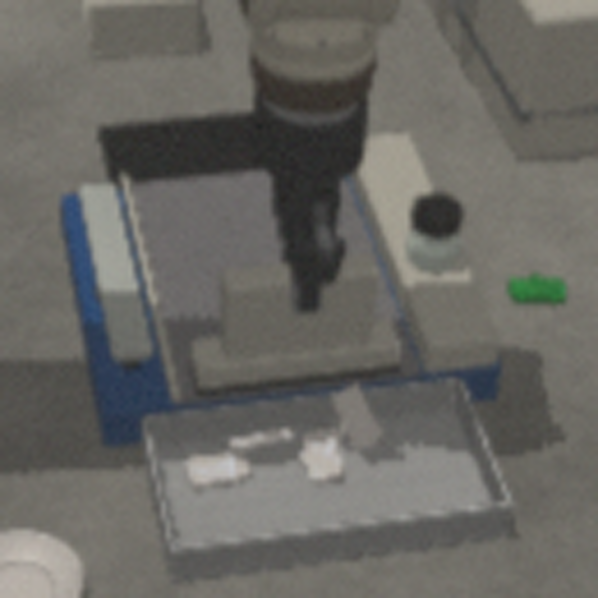

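All four shards are over the edge; one leans at the pan wall at (360,415). Pushing a little further to topple it in.

Emit:
play_rows([
  [1,[-1,0,0],[0,0,0]],
  [1,[-1,0,0],[0,0,0]],
  [1,[-1,0,0],[0,0,0]],
  [1,[-0.7,0,0],[0,0,0]],
  [1,[0,0,0],[0,0,0]],
  [1,[0,0,0],[0,0,0]],
])

```text
time: 10.9
ee_pos: [0.5388, -0.1248, 0.0936]
tcp_rot: [179.9, -0.0, 88.1]
wrist_force: [0.2, 0.8, -1.7]
opening: 0.0229
```

```bash
python3 - <<'E'
from plan import *
st(); 
c=camera('side');cv2.imwrite('pics/s5.png',cv2.resize(c['img'][140:270,205:335,::-1],None,fx=4.6,fy=4.6,interpolation=cv2.INTER_CUBIC))
E
```

```text
t 10.9 p [ 0.5388 -0.1248  0.0936] r [ 1.7989e+02 -1.0000e-02  8.8150e+01] F [ 0.16  0.78 -1.74] T [ 0.05 -0.02  0.05] open 0.0229 q [-13.1   4.6  -3.6  81.7   0.  -11.2]
```

View pics/s5.png

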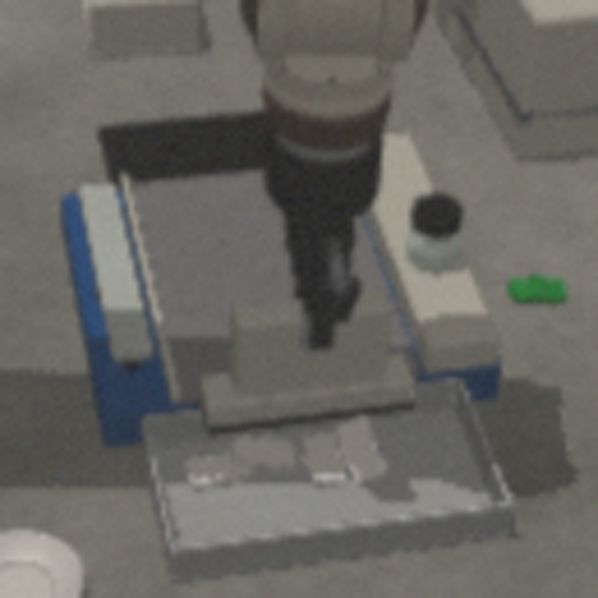

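Four pieces show in the pan below the scraper at (205,475), (260,450), (325,470) and (360,445). Lifting straight up and returning to the mat.

Emit:
play_rows([
  [1,[0,0,-1.2],[0,0,0]],
  [1,[0,0,-1.5],[0,0,0]],
  [1,[0,0,-1.5],[0,0,0]],
  [1,[0,0,-0.8],[0,0,0]],
  [1,[1.5,0,0],[0,0,0]],
  [1,[3,0,0],[0,0,0]],
  [1,[3.5,0,0],[0,0,0]],
  [1,[3.5,0,0],[0,0,0]],
  [1,[3.5,0,0],[0,0,0]],
  [1,[3.5,0,0],[0,0,0]],
  [1,[3.5,0,0],[0,0,0]],
  [1,[3,0,0],[0,0,0]],
])

```text
time: 12.15
ee_pos: [0.546, 0.1376, 0.1509]
tcp_rot: [179.7, -0.0, 88.0]
wrist_force: [0.6, 0.4, -2.0]
opening: 0.0234
```

```bash
python3 - <<'E'
from plan import *
st(); plan([.551,.228,.10],88,6,1)
c=camera('side');cv2.imwrite('pics/s6.png',cv2.resize(c['img'][140:270,205:335,::-1],None,fx=4.6,fy=4.6,interpolation=cv2.INTER_CUBIC))
E
```

```text
t 12.15 p [0.546  0.1376 0.1509] r [ 1.7968e+02 -2.0000e-02  8.7980e+01] F [ 0.61  0.36 -2.  ] T [-0.03 -0.04 -0.02] open 0.0234 q [14.2  5.6  3.8 87.9 -0.1 16.2]
[[1, [1.51, 0.03, 0.85], [0.05, -0.0, -0.0]], [1, [1.51, 0.03, 0.85], [0.05, -0.0, -0.0]], [1, [1.51, 0.03, 0.85], [0.05, -0.0, -0.01]], [1, [1.51, 0.02, 0.85], [0.06, -0.01, -0.0]], [1, [1.5, 0.03, 0.85], [0.05, -0.0, -0.01]], [1, [1.51, 0.03, 0.85], [0.06, -0.01, -0.0]]]
end [0.55102531 0.22800708 0.09997085] [-1.79998492e+02  1.97944374e-03  8.79996469e+01]
```

View pics/s6.png

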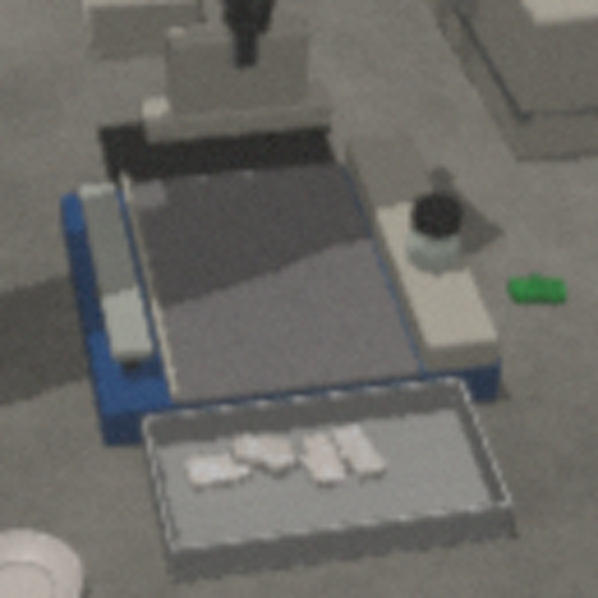

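The deck is clear and all four shards lie flat in the pan. Now moving the scraper to the mat.

Emit:
play_rows([
  [1,[1.5,0,0],[0,0,0]],
  [1,[1.8,0,0],[0.1,0,0]],
  [1,[1.8,0,0.8],[0.1,0,0]],
  [1,[1.5,0,1],[0.1,0,0]],
  [1,[1,0,1],[0.1,0,0]],
  [1,[0.5,0,1],[0,0,0]],
  [1,[0,0,1],[0,0,0]],
  [1,[0,0,0],[0,0,0]],
  [1,[0,0,0],[0,0,0]],
])

```text
time: 13.1
ee_pos: [0.5448, 0.2315, 0.0983]
tcp_rot: [-179.7, -0.1, 88.4]
wrist_force: [0.7, 0.2, -2.2]
opening: 0.0234
```

```bash
python3 - <<'E'
from plan import *
st(); plan([.551,.228,.06],88,5,1)
E
```

```text
t 13.1 p [0.5448 0.2315 0.0983] r [-1.7971e+02 -7.0000e-02  8.8440e+01] F [ 0.65  0.23 -2.16] T [-0.02 -0.02  0.02] open 0.0234 q [22.9 10.2  3.1 83.1  0.2 24.5]
[[1, [-0.07, 0.13, 0.76], [-0.06, -0.01, 0.09]], [1, [-0.07, 0.13, 0.77], [-0.06, -0.02, 0.09]], [1, [-0.06, 0.13, 0.77], [-0.06, -0.01, 0.09]], [1, [-0.07, 0.13, 0.76], [-0.05, -0.02, 0.09]], [1, [-0.06, 0.12, 0.77], [-0.06, -0.01, 0.08]]]
end [0.55100161 0.22799543 0.05995533] [ 1.79996090e+02 -8.05519160e-04  8.80036608e+01]
```

Emit:
play_rows([
  [1,[0,0.2,0.9],[-0.1,0,0.1]],
  [1,[0,0.2,0.9],[-0.1,0,0.1]],
  [1,[0,0.1,0.9],[-0.1,0,0]],
  [1,[0,0,0.9],[0,0,0]],
  [1,[0,0,0.3],[0,0,0]],
  [1,[0,0,0],[0,0,0]],
])

```text
time: 13.7
ee_pos: [0.5508, 0.2296, 0.0563]
tcp_rot: [179.9, -0.1, 88.1]
wrist_force: [-0.1, -1.0, -2.4]
opening: 0.0231
```

```bash
python3 - <<'E'
from plan import *
st(); plan([.551,.228,.056],88,3,1)
E
```

```text
t 13.7 p [0.5508 0.2296 0.0563] r [ 1.7991e+02 -8.0000e-02  8.8070e+01] F [-0.14 -1.02 -2.36] T [-0.02 -0.02  0.02] open 0.0231 q [22.6 11.  -0.6 78.3  0.  24.5]
[[1, [-0.05, 0.01, 0.01], [0.03, -0.03, 0.02]], [1, [-0.06, 0.01, 0.01], [0.03, -0.02, 0.03]], [1, [-0.05, 0.01, 0.01], [0.03, -0.03, 0.02]]]
end [0.55103179 0.22801991 0.05604436] [1.79999841e+02 1.46921674e-03 8.80047348e+01]
```

Emit:
play_rows([
  [1,[0,0,0.2],[0,0,0]],
  [1,[0,0,0],[0,0,0]],
])

```text
time: 13.9
ee_pos: [0.551, 0.2298, 0.0565]
tcp_rot: [179.8, -0.1, 88.1]
wrist_force: [-0.5, 0.2, -2.0]
opening: 0.0228
```

Emit:
play_rows([
  [1,[0,0,0.3],[0,0,0]],
  [1,[0,0,0.3],[0,0,0]],
  [1,[0,0,0],[0,0,0]],
])

```text
time: 14.2
ee_pos: [0.5518, 0.2302, 0.0568]
tcp_rot: [179.5, -0.2, 88.1]
wrist_force: [-0.4, -0.2, -2.3]
opening: 0.0232
```

Emit:
play_rows([
  [1,[-0.1,0,0.6],[0.3,0,0]],
  [1,[0,0,0.2],[0,0,0]],
  [1,[0,0,0],[0,0,0]],
])

```text
time: 14.5
ee_pos: [0.5532, 0.231, 0.0561]
tcp_rot: [179.4, -0.6, 88.2]
wrist_force: [-0.4, -0.0, -2.9]
opening: 0.023
```

```bash
python3 - <<'E'
from plan import *
st()
E
```

```text
t 14.5 p [0.5532 0.231  0.0561] r [179.44  -0.55  88.16] F [-0.45 -0.02 -2.92] T [ 0.05  0.02 -0.01] open 0.023 q [22.5 10.8 -0.9 77.6  0.3 24.4]
```

```bash
python3 - <<'E'
from plan import *
for n in ['scene','side']:
    c=camera(n);cv2.imwrite('pics/%s7.png'%n,cv2.resize(c['img'][:,:,::-1],(768,576)))
c=camera('scene');cv2.imwrite('pics/c7.png',cv2.resize(c['img'][180:300,235:345,::-1],None,fx=5,fy=5,interpolation=cv2.INTER_CUBIC))
print(np.round(get_obs()['joint_efforts'],2))
E
```

```text
[ 2.200e-01 -5.713e+01  4.466e+01  2.900e-01  4.000e-02 -1.000e-02]
```

View pics/scene7.png

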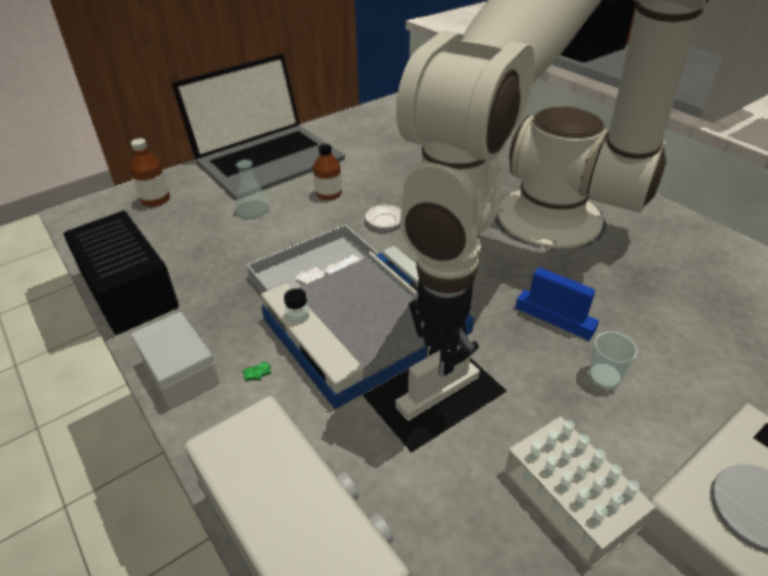

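View pics/c7.png

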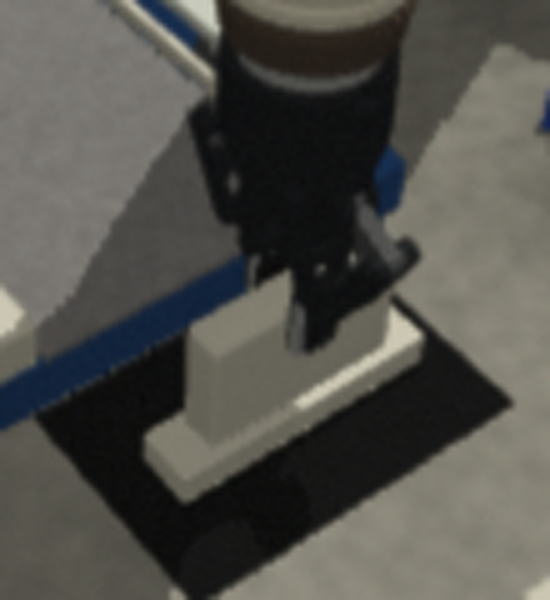

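```bash
python3 - <<'E'
from plan import *
st(); plan([.552,.230,.054],88,2,1)
E
```

```text
t 14.65 p [0.5535 0.231  0.0557] r [179.43  -0.55  88.14] F [1.21 0.12 4.21] T [ 0.02 -0.04 -0.04] open 0.023 q [22.5 10.8 -0.9 77.5  0.3 24.4]
[[1, [-0.05, -0.08, 0.09], [0.28, -0.27, 0.07]], [1, [-0.06, -0.07, 0.08], [0.29, -0.28, 0.07]]]
end [0.55202601 0.2299508  0.05401524] [-1.79997675e+02  1.47336117e-03  8.80016310e+01]
```

Emit:
play_rows([
  [1,[0,0,0.1],[0.5,-0.4,0]],
  [1,[0,0,0.1],[0.5,-0.4,0]],
  [1,[0,0,0],[0,0,0]],
])

```text
time: 14.95
ee_pos: [0.5539, 0.2316, 0.0564]
tcp_rot: [-179.6, 0.2, 88.2]
wrist_force: [0.5, -0.6, -0.5]
opening: 0.0229
```

```bash
python3 - <<'E'
from plan import *
st()
E
```

```text
t 14.95 p [0.5539 0.2316 0.0564] r [-179.62    0.18   88.16] F [ 0.46 -0.56 -0.45] T [-0.19 -0.29 -0.1 ] open 0.0229 q [22.7 12.1  0.7 79.  -0.  24.5]
```

Emit:
play_rows([
  [1,[0,0,0.2],[-0.2,0,0]],
  [0.6,[0,0,0],[0,0,0]],
  [0.5,[0,0,0],[0,0,0]],
  [0.3,[0,0,0],[0,0,0]],
  [0,[0,0,0],[0,0,0]],
  [0,[0,0,0],[0,0,0]],
  [0,[0,0,0],[0,0,0]],
])

```text
time: 15.65
ee_pos: [0.5529, 0.2313, 0.0535]
tcp_rot: [-179.6, 0.3, 88.2]
wrist_force: [-0.6, -0.1, -0.6]
opening: 0.0856
```

```bash
python3 - <<'E'
from plan import *
st()
E
```

```text
t 15.65 p [0.5529 0.2313 0.0535] r [-179.63    0.26   88.16] F [-0.59 -0.09 -0.57] T [0.05 0.   0.03] open 0.0856 q [22.7 12.   0.3 78.7 -0.1 24.6]
```

Released (opening 85.6 mm). Going straight up, then checking.

Emit:
play_rows([
  [0,[0,0,-1],[0,0,0]],
  [0,[0,0,-2],[0,0,0]],
  [0,[0,0,-2.5],[0,0,0]],
  [0,[0,0,-3],[0,0,0]],
  [0,[0,0,-3],[0,0,0]],
  [0,[0,0,-2],[0,0,0]],
  [0,[0,0,0],[0,0,0]],
])

```text
time: 16.35
ee_pos: [0.553, 0.2315, 0.197]
tcp_rot: [-179.6, 0.3, 88.2]
wrist_force: [-0.9, -0.1, 0.2]
opening: 0.0855
```

```bash
python3 - <<'E'
from plan import *
st()
c=camera('scene');cv2.imwrite('pics/c8.png',cv2.resize(c['img'][145:300,155:345,::-1],None,fx=4,fy=4,interpolation=cv2.INTER_CUBIC))
c=camera('wrist');cv2.imwrite('pics/w8.png',cv2.resize(c['img'][:,:,::-1],None,fx=1.5,fy=1.5))
o=get_obs()
E
```

```text
t 16.35 p [0.553  0.2315 0.197 ] r [-179.64    0.26   88.15] F [-0.94 -0.05  0.2 ] T [-0.   -0.02  0.02] open 0.0855 q [22.8 12.1 16.2 94.5 -0.1 24.6]
```

View pics/c8.png

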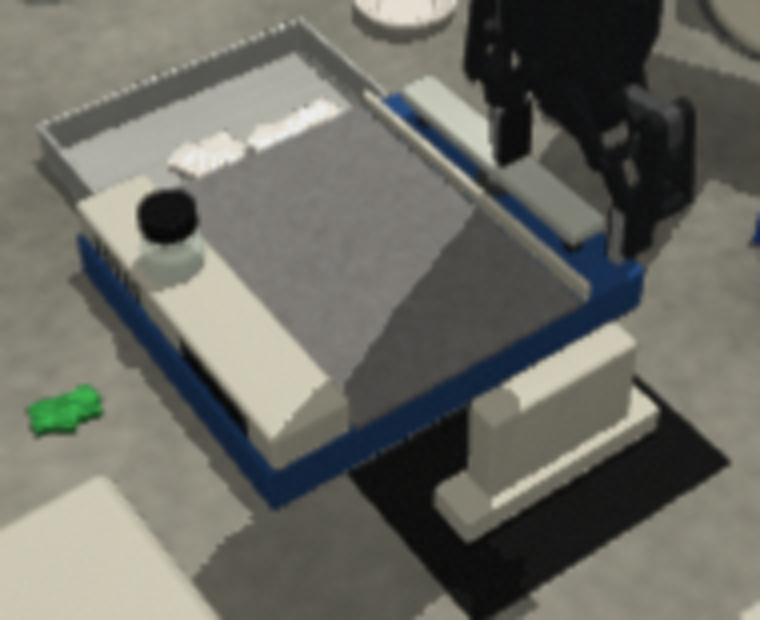

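View pics/w8.png

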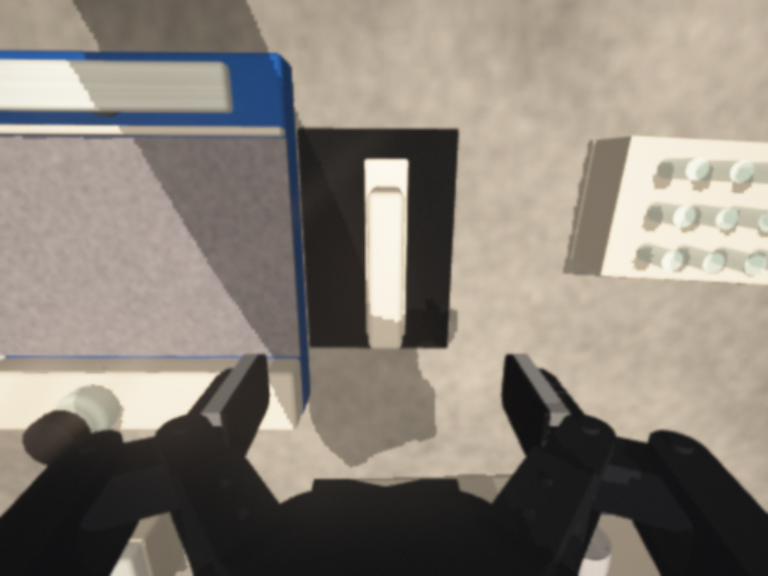

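The scraper stands upright on the mat (wrist view: foot (365..408, 158..348), inside the mat (300..458, 128..348)). The deck is empty and four shards are in the pan. Next is the bar, with the fingers shut.

```bash
python3 - <<'E'
from plan import *
plan([.424,.0315,.15],88,9,1)
E
```

```text
[[1, [-2.26, -1.35, 0.51], [-0.06, 0.04, 0.02]], [1, [-2.26, -1.35, 0.51], [-0.06, 0.04, 0.02]], [1, [-2.26, -1.35, 0.51], [-0.06, 0.04, 0.02]], [1, [-2.27, -1.35, 0.5], [-0.06, 0.04, 0.02]], [1, [-2.26, -1.35, 0.5], [-0.06, 0.04, 0.02]], [1, [-2.27, -1.35, 0.5], [-0.06, 0.04, 0.01]], [1, [-2.27, -1.34, 0.49], [-0.06, 0.04, 0.02]], [1, [-2.27, -1.35, 0.49], [-0.07, 0.03, 0.01]], [1, [-2.26, -1.34, 0.49], [-0.06, 0.04, 0.02]]]
end [0.42404515 0.03151412 0.15004229] [-1.79999819e+02 -4.64912070e-03  8.79967990e+01]
```

Emit:
play_rows([
  [0.5,[-2.3,-1.4,0.4],[-0.1,0,0]],
  [1,[-2.3,-1.4,0.4],[-0.1,0,0]],
  [1,[-2.3,-1.4,0.4],[-0.1,0,0]],
  [1,[-2.3,-1.4,0.4],[-0.1,0.1,0]],
  [1,[-2.3,-1.3,0.4],[0,0.1,0]],
  [1,[-2.3,-1.3,0.4],[0,0.1,0]],
  [1,[-2.3,-1.3,0.4],[0,0,0]],
  [1,[-2.3,-1.3,0.3],[0,0,0]],
  [1,[-1.5,-0.8,0.3],[0,0,0]],
  [1,[0,0,0],[0,0,0]],
  [1,[0,0,0],[0,0,0]],
])

```text
time: 17.55
ee_pos: [0.4179, 0.0283, 0.1436]
tcp_rot: [-178.6, 0.3, 88.2]
wrist_force: [0.4, 0.1, 0.0]
opening: -0.0001
```

```bash
cat > bar.py <<'E'
from plan import *
import sys
st()
c=camera('wrist')
im=cv2.resize(c['img'][:,:,::-1],None,fx=1.5,fy=1.5)
P=[.54396,.02723,np.radians(-2.05)];cc,s=np.cos(P[2]),np.sin(P[2])
for q in [(-135,-100,68),(-105,-100,68),(-135,100,68),(-105,100,68),(-120,0,68)]:
    x,y,z=np.array(q)/1000;u=proj(c,[P[0]+cc*x-s*y,P[1]+s*x+cc*y,z]);print(q,np.round(u,1));cv2.circle(im,tuple(int(1.5*a+.75) for a in u),4,(0,0,255),1)
cv2.imwrite('pics/'+sys.argv[1],im)
E
python3 bar.py w9.png
```

```text
t 17.55 p [0.4179 0.0283 0.1436] r [-178.62    0.34   88.21] F [0.37 0.07 0.02] T [ 0.03 -0.06  0.  ] open -0.0001 q [  4.  -12.4 -14.1  89.6  -0.2   5.8]
(-135, -100, 68) [153.3 183.2]
(-105, -100, 68) [156.4 213.5]
(-135, 100, 68) [369.7 184.5]
(-105, 100, 68) [365.9 214.9]
(-120, 0, 68) [261.1 199.3]
```

View pics/w9.png

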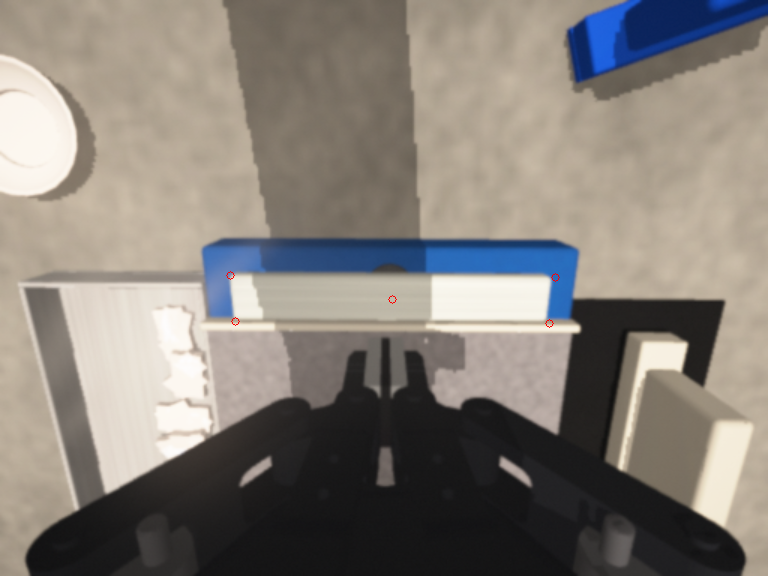

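The bar's top face spans (231,273) to (551,276) on the far edge and (233,320) to (549,322) on the near edge. Its middle is within 1 mm of the fit, so I'll use y = 0.0305. Straightening and lowering to just above it.

```bash
python3 - <<'E'
from plan import *
plan([.424,.0305,.10],88,4,1)
E
```

```text
[[1, [0.06, 0.18, 1.08], [-0.35, 0.09, 0.06]], [1, [0.06, 0.17, 1.09], [-0.35, 0.09, 0.06]], [1, [0.06, 0.16, 1.09], [-0.35, 0.08, 0.05]], [1, [0.06, 0.15, 1.08], [-0.34, 0.09, 0.06]]]
end [0.4239638  0.03053942 0.1000272 ] [-1.79997467e+02 -2.86951661e-03  8.79991004e+01]
```

Emit:
play_rows([
  [1,[0.1,0.2,0.9],[-0.5,0.1,0.1]],
  [1,[0.1,0.2,0.9],[-0.5,0.1,0.1]],
  [1,[0,0.2,0.9],[-0.3,0,0]],
  [1,[0,0.1,0.9],[0,0,0]],
  [1,[0,0,0.4],[0,0,0]],
  [1,[0,0,0],[0,0,0]],
  [1,[0,0,0],[0,0,0]],
])

```text
time: 18.3
ee_pos: [0.4254, 0.0324, 0.0979]
tcp_rot: [-179.9, 0.1, 88.2]
wrist_force: [0.1, 0.2, 1.1]
opening: 0.0001
```

```bash
python3 - <<'E'
from plan import *
st();plan([.424,.0305,.09],88,2,1)
E
```

```text
t 18.3 p [0.4254 0.0324 0.0979] r [-1.7986e+02  1.3000e-01  8.8200e+01] F [0.06 0.18 1.09] T [-0.02 -0.04 -0.02] open 0.0001 q [  4.4 -12.6 -19.3  83.4  -0.1   6.2]
[[1, [-0.1, -0.07, 0.39], [-0.07, 0.06, 0.1]], [1, [-0.09, -0.07, 0.4], [-0.07, 0.07, 0.1]]]
end [0.42396052 0.03054645 0.08997636] [-1.79996916e+02 -1.45028567e-03  8.79996719e+01]
```

Emit:
play_rows([
  [1,[-0.1,-0.1,0.4],[0,0,0]],
  [1,[-0.1,-0.1,0.2],[0,0,0]],
  [1,[0,0,0],[0,0,0]],
  [1,[0,0,0],[0,0,0]],
])

```text
time: 18.7
ee_pos: [0.4236, 0.0302, 0.0922]
tcp_rot: [-179.9, 0.1, 88.2]
wrist_force: [1.0, 0.0, -0.2]
opening: -0.0001
```

```bash
python3 bar.py w10.png; python3 - <<'E'
from plan import *
o=get_obs()
for n,b in [('scene',(235,155,320,215)),('side',(205,170,275,230))]:
    c=camera(n);x0,y0,x1,y1=b;cv2.imwrite('pics/%s10.png'%n,cv2.resize(c['img'][y0:y1,x0:x1,::-1],None,fx=8,fy=8,interpolation=cv2.INTER_CUBIC))
E
```

```text
t 18.7 p [0.4236 0.0302 0.0922] r [-1.7993e+02  1.3000e-01  8.8180e+01] F [ 1.03  0.03 -0.17] T [0.01 0.04 0.02] open -0.0001 q [  4.2 -12.9 -20.2  82.8  -0.1   6. ]
(-135, -100, 68) [122.5 193.4]
(-105, -100, 68) [128.1 230.6]
(-135, 100, 68) [396.  194.6]
(-105, 100, 68) [389.7 231.8]
(-120, 0, 68) [259. 213.]
```

View pics/w10.png

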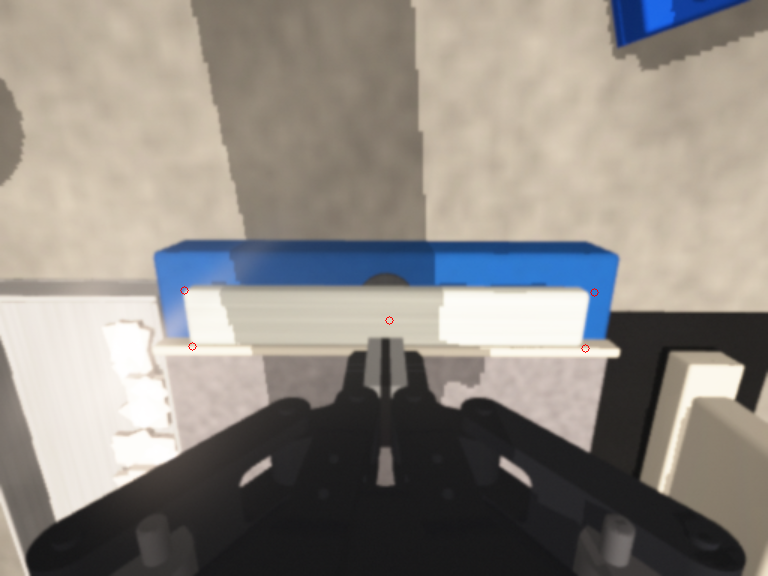

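View pics/scene10.png

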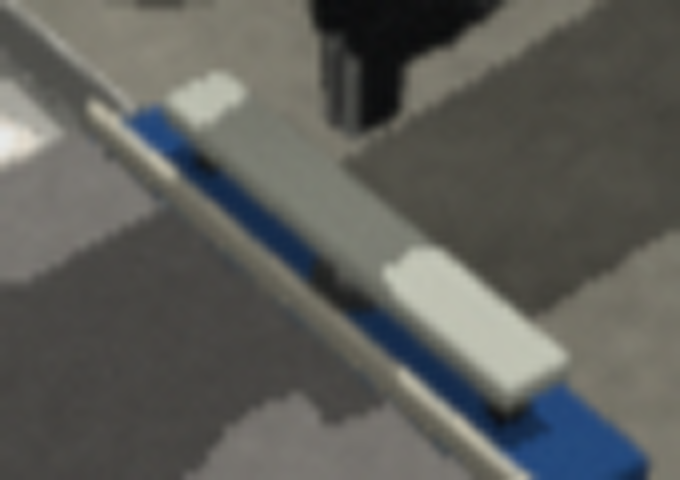

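View pics/side10.png

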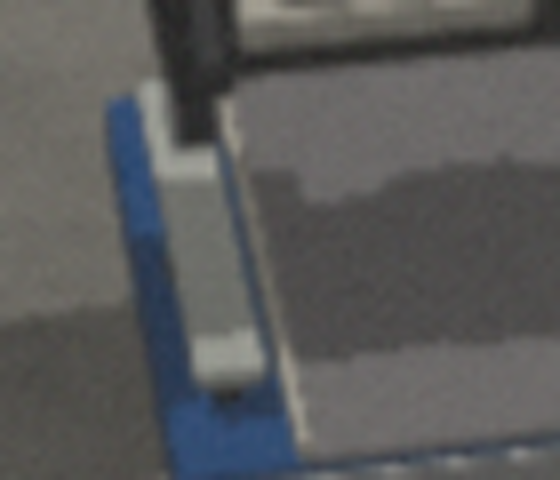

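```bash
python3 - <<'E'
from plan import *
cs={n:camera(n) for n in ['scene','side','wrist']}
tip=[.4236,.0302,.0812]
off={'scene':(235,155),'side':(205,170)}
for n in off:
    for P in (tip,[.4236,.0302,.0922],[.4240,.0305,.068],[.4205,-.0685,.068],[.4275,.1315,.068]):
        u=proj(cs[n],P);print(n,P,np.round(u,1),'crop',np.round((u-off[n]+.5)*8))
A=[];b=[]
for n,a in (('scene',(350,132)),('side',(197,145))):
    u=np.array(a)/8+off[n]-.5;d=ray(cs[n],*u);d/=np.linalg.norm(d);M=np.eye(3)-np.outer(d,d);A.append(M);b.append(M@cs[n]['xyz'])
x=np.linalg.lstsq(np.vstack(A),np.hstack(b),rcond=None)[0];print('tip triang',x)
print('wrist tip',proj(cs['wrist'],tip)*1.5)
E
```

```text
scene [0.4236, 0.0302, 0.0812] [279.  177.9] crop [356. 187.]
scene [0.4236, 0.0302, 0.0922] [279.1 174.8] crop [357. 162.]
scene [0.424, 0.0305, 0.068] [278.8 181.6] crop [355. 217.]
scene [0.4205, -0.0685, 0.068] [258.3 164.5] crop [191.  80.]
scene [0.4275, 0.1315, 0.068] [302.3 201.1] crop [542. 373.]
side [0.4236, 0.0302, 0.0812] [229.  193.7] crop [196. 193.]
side [0.4236, 0.0302, 0.0922] [228.9 191.2] crop [195. 174.]
side [0.424, 0.0305, 0.068] [229.2 196.5] crop [197. 216.]
side [0.4205, -0.0685, 0.068] [233.3 215.5] crop [231. 368.]
side [0.4275, 0.1315, 0.068] [225.3 179.1] crop [167.  77.]
tip triang [0.42580792 0.03015378 0.10732874]
wrist tip [385.67253844 329.49833122]
```

Predicted and observed tip positions agree in x and y, and the wrist view puts the bar's middle within about 1 mm of the finger plane (u = 387 against 385.5). In the outside views the dark finger's end triangulates higher than the kinematics give, because the grey pads blend into the bar. So I'll descend slowly on force.

Emit:
play_rows([
  [1,[0.1,0,0.5],[0,0,0]],
  [1,[0,0,0.4],[0,0,0]],
  [1,[0,0,0],[0,0,0]],
])

```text
time: 19.3
ee_pos: [0.4237, 0.0314, 0.0824]
tcp_rot: [-179.9, 0.1, 88.2]
wrist_force: [-0.4, -0.8, 0.3]
opening: 0.0001
```

```bash
python3 - <<'E'
from plan import *
st()
E
```

```text
t 19.3 p [0.4237 0.0314 0.0824] r [-1.7992e+02  1.2000e-01  8.8200e+01] F [-0.44 -0.83  0.33] T [-0.02  0.05  0.01] open 0.0001 q [  4.3 -12.8 -21.2  81.6  -0.1   6.1]
```

Emit:
play_rows([
  [1,[0,0,0.4],[0,0,0]],
  [1,[0,0,0.4],[0,0,0]],
  [1,[0,0,0.1],[0,0,0]],
])

```text
time: 19.6
ee_pos: [0.4236, 0.0314, 0.0724]
tcp_rot: [-179.9, 0.1, 88.2]
wrist_force: [-0.6, 0.3, -0.1]
opening: 0.0003
```

```bash
python3 - <<'E'
from plan import *
st()
E
```

```text
t 19.6 p [0.4236 0.0314 0.0724] r [-1.799e+02  1.300e-01  8.820e+01] F [-0.56  0.34 -0.08] T [-0.01  0.01  0.03] open 0.0003 q [  4.3 -12.7 -22.2  80.5  -0.1   6.1]
```

No contact yet at TCP z 0.0724, which disagrees with the expected tip. Looking again.

```bash
python3 - <<'E'
from plan import *
for n,b in [('scene',(235,135,335,210)),('side',(195,150,290,225))]:
    c=camera(n);x0,y0,x1,y1=b;cv2.imwrite('pics/%s11.png'%n,cv2.resize(c['img'][y0:y1,x0:x1,::-1],None,fx=8,fy=8,interpolation=cv2.INTER_LANCZOS4))
c=camera('wrist');cv2.imwrite('pics/w11.png',cv2.resize(c['img'][150:300,150:360,::-1],None,fx=3.8,fy=3.8,interpolation=cv2.INTER_LANCZOS4))
E
```

```text
(no output)
```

View pics/scene11.png

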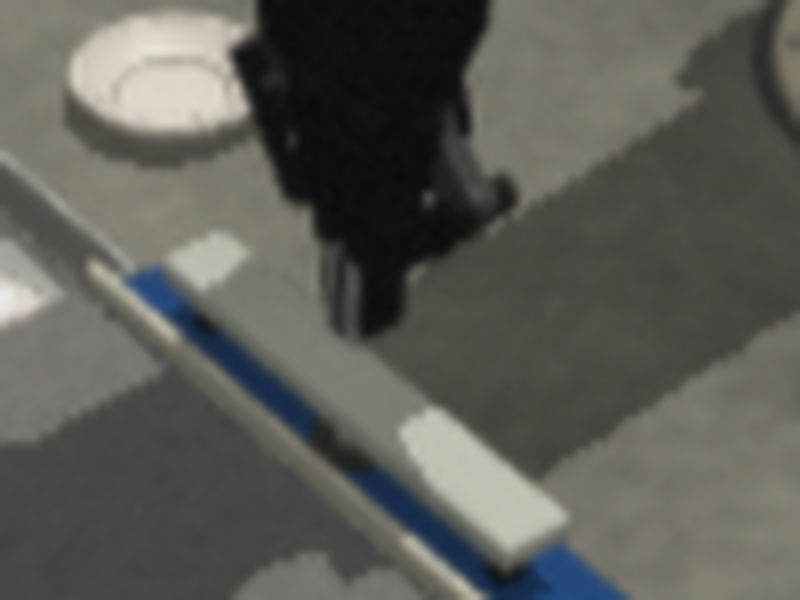

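View pics/side11.png

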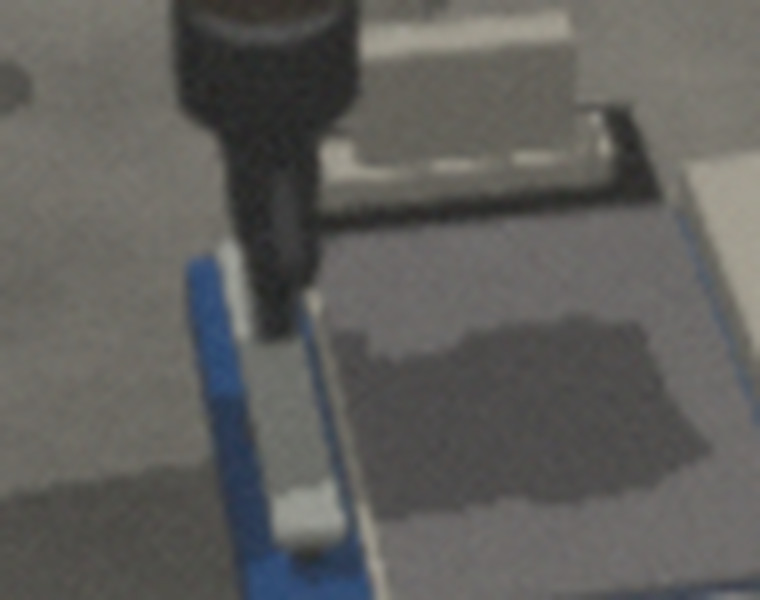

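View pics/w11.png

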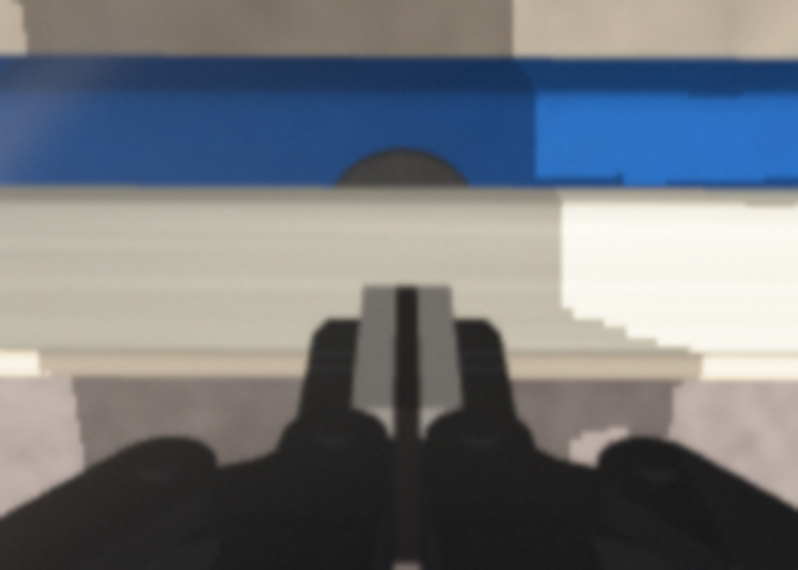

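```bash
python3 - <<'E'
from plan import *
cs={n:camera(n) for n in ['scene','side','wrist']}
off={'scene':(235,135),'side':(195,150)}
A=[];b=[]
for n,a in (('scene',(365,337)),('side',(278,338))):
    u=np.array(a)/8+off[n]-.5;d=ray(cs[n],*u);d/=np.linalg.norm(d);M=np.eye(3)-np.outer(d,d);A.append(M);b.append(M@cs[n]['xyz'])
A3=np.vstack(A);b3=np.hstack(b);print(np.linalg.lstsq(A3,b3,rcond=None)[0])
u=np.array([406,287])/3.8+[150,150]-.5;c=cs['wrist'];d=ray(c,*u);print('wrist',[np.round(hit(c,*u,z),4) for z in (.061,.075,.087)],c['xyz'])
st()
E
```

```text
[0.42417568 0.0337068  0.08757087]
wrist [array([0.4285, 0.0306, 0.061 ]), array([0.4219, 0.0309, 0.075 ]), array([0.4162, 0.0311, 0.087 ])] [0.34702787 0.03373535 0.23430988]
t 19.9 p [0.4239 0.0314 0.0732] r [-1.7996e+02  1.2000e-01  8.8200e+01] F [ 0.62  0.46 -0.06] T [ 0.02 -0.02 -0.02] open 0.0001 q [  4.3 -12.7 -22.1  80.6  -0.1   6.1]
```

The tip is still above the bar (z 0.07 to 0.087 by pictures). Continuing down in small steps, watching force.

Emit:
play_rows([
  [1,[0,0,0.3],[0,0,0]],
  [1,[0,0,0.2],[0,0,0]],
])

```text
time: 20.1
ee_pos: [0.4243, 0.0314, 0.0683]
tcp_rot: [180.0, 0.1, 88.2]
wrist_force: [-0.2, -0.3, 0.0]
opening: 0.0002
```

Emit:
play_rows([
  [1,[0,0,0.3],[0,0,0]],
  [1,[0,0,0.2],[0,0,0]],
])

```text
time: 20.3
ee_pos: [0.4242, 0.0314, 0.0628]
tcp_rot: [180.0, 0.1, 88.2]
wrist_force: [0.8, -0.2, 0.2]
opening: -0.0003
```

Emit:
play_rows([
  [1,[0,0,0.3],[0,0,0]],
  [1,[0,0,0.1],[0,0,0]],
])

```text
time: 20.5
ee_pos: [0.424, 0.0314, 0.0581]
tcp_rot: [-180.0, 0.1, 88.2]
wrist_force: [-0.7, -0.0, -0.6]
opening: 0.0003
```

```bash
python3 - <<'E'
from plan import *
st()
for n,b in [('scene',(235,135,335,210)),('side',(195,150,290,225))]:
    c=camera(n);x0,y0,x1,y1=b;cv2.imwrite('pics/%s12.png'%n,cv2.resize(c['img'][y0:y1,x0:x1,::-1],None,fx=8,fy=8,interpolation=cv2.INTER_LANCZOS4))
E
```

```text
t 20.5 p [0.424  0.0314 0.0581] r [-1.7998e+02  1.2000e-01  8.8200e+01] F [-0.69 -0.03 -0.56] T [-0.02 -0.    0.03] open 0.0003 q [  4.3 -12.4 -23.6  78.9  -0.1   6.1]
```

View pics/scene12.png

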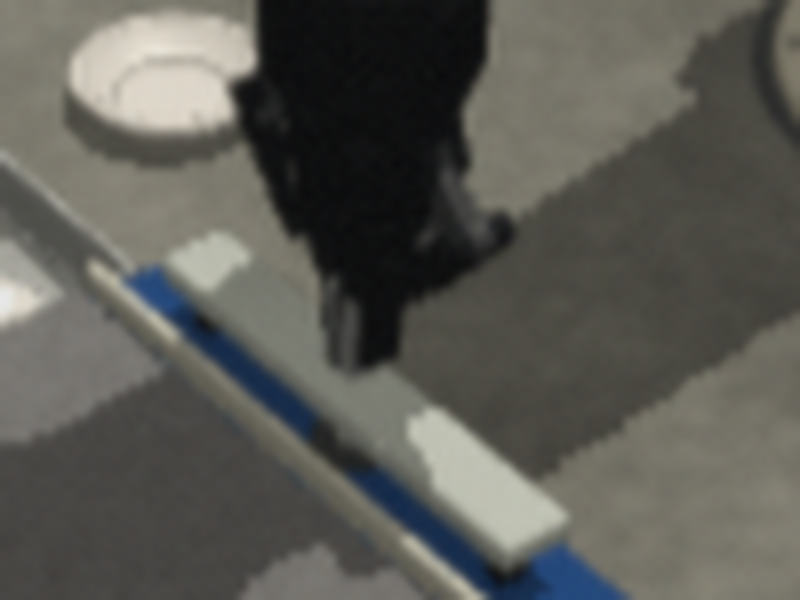

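View pics/side12.png

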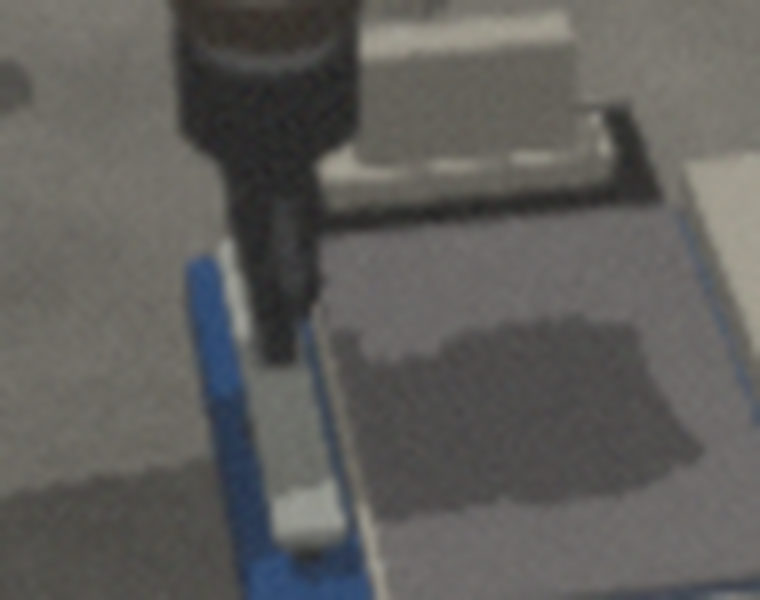

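The tip is now nearly touching at the bar's middle. Pressing on.

Emit:
play_rows([
  [1,[0,0,0.3],[0,0,0]],
  [1,[0,0,0.2],[0,0,0]],
])

```text
time: 20.8
ee_pos: [0.4244, 0.0314, 0.0534]
tcp_rot: [180.0, 0.1, 88.2]
wrist_force: [0.3, -0.4, 0.1]
opening: -0.0
```

Emit:
play_rows([
  [1,[0,0,0.3],[0,0,0]],
  [1,[0,0,0.1],[0,0,0]],
])

```text
time: 21.0
ee_pos: [0.4244, 0.0314, 0.049]
tcp_rot: [180.0, 0.1, 88.2]
wrist_force: [-1.3, -0.0, 2.5]
opening: -0.0002
```

Emit:
play_rows([
  [1,[0,0,0.4],[0,0,0]],
  [1,[0,0,0.2],[0,0,0]],
])

```text
time: 21.2
ee_pos: [0.4246, 0.0314, 0.0431]
tcp_rot: [179.9, 0.1, 88.2]
wrist_force: [-2.9, -0.1, 3.9]
opening: -0.0001
```

```bash
python3 - <<'E'
from plan import *
st()
E
```

```text
t 21.2 p [0.4246 0.0314 0.0431] r [1.7993e+02 1.1000e-01 8.8200e+01] F [-2.91 -0.12  3.91] T [0.02 0.29 0.  ] open -0.0001 q [  4.3 -12.2 -25.1  77.   -0.1   6.1]
```

Emit:
play_rows([
  [1,[0,-0.1,0.3],[0,0,0]],
  [1,[0,0,0.2],[0,0,0]],
])

```text
time: 21.4
ee_pos: [0.4247, 0.0314, 0.0402]
tcp_rot: [179.7, 0.1, 88.2]
wrist_force: [-14.1, -1.6, 35.3]
opening: 0.0001
```

```bash
python3 - <<'E'
from plan import *
st()
c=camera('scene');cv2.imwrite('pics/scene13.png',cv2.resize(c['img'][135:210,235:335,::-1],None,fx=8,fy=8,interpolation=cv2.INTER_LANCZOS4))
E
```

```text
t 21.4 p [0.4247 0.0314 0.0402] r [1.7973e+02 1.0000e-01 8.8200e+01] F [-14.1   -1.56  35.27] T [-0.2   3.05  0.06] open 0.0001 q [  4.3 -12.3 -25.5  76.5  -0.1   6.1]
```

View pics/scene13.png

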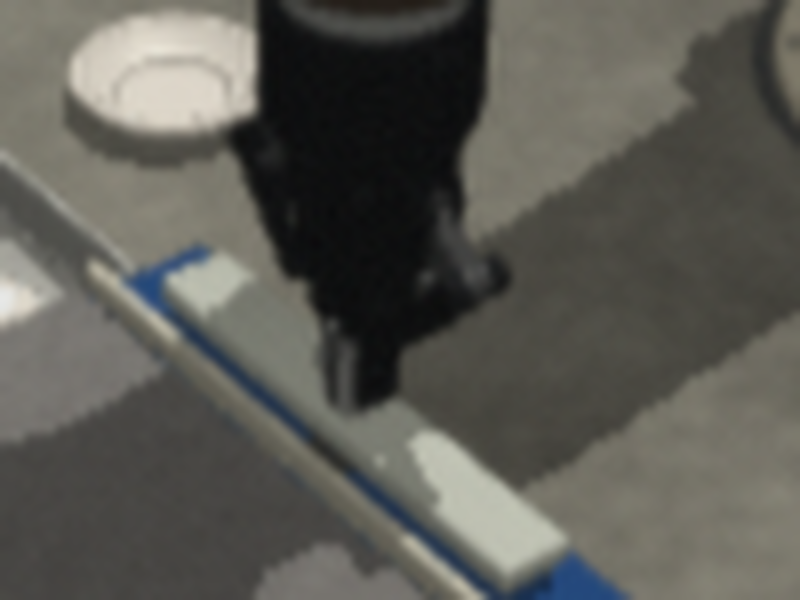

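The bar is fully down and level, but 35 N is more than needed. Easing slightly and holding.

Emit:
play_rows([
  [1,[0,0,0],[0,0,0]],
])

```text
time: 21.55
ee_pos: [0.4246, 0.0314, 0.041]
tcp_rot: [179.7, 0.1, 88.2]
wrist_force: [-1.3, 0.4, 4.8]
opening: 0.0001
```

Emit:
play_rows([
  [1,[0,0,0.1],[0,0,0]],
])

```text
time: 21.65
ee_pos: [0.4246, 0.0314, 0.0404]
tcp_rot: [179.7, 0.1, 88.2]
wrist_force: [-1.4, -0.1, 5.2]
opening: 0.0001
```

Emit:
play_rows([
  [1,[0,0,0.1],[0,0,0]],
])

```text
time: 21.75
ee_pos: [0.4247, 0.0314, 0.0403]
tcp_rot: [179.6, 0.1, 88.2]
wrist_force: [-5.6, 0.1, 17.1]
opening: -0.0003
```

Emit:
play_rows([
  [1,[0,0,0.06],[0,0,0]],
  [1,[0,0,0.06],[0,0,0]],
])

```text
time: 21.95
ee_pos: [0.4247, 0.0314, 0.0404]
tcp_rot: [179.6, 0.1, 88.2]
wrist_force: [-2.8, 0.1, 9.0]
opening: -0.0001
```

Emit:
play_rows([
  [1,[0,0,0.08],[0,0,0]],
  [1,[0,0,0.08],[0,0,0]],
])

```text
time: 22.15
ee_pos: [0.4247, 0.0314, 0.0404]
tcp_rot: [179.5, 0.1, 88.2]
wrist_force: [-5.3, 0.1, 12.3]
opening: 0.0001
```

Emit:
play_rows([
  [1,[0,0,-0.8],[0,0,0]],
  [1,[0,0,-1.5],[0,0,0]],
  [1,[0,0,-2],[0,0,0]],
  [1,[0,0,-3],[0,0,0]],
  [1,[0,0,-3],[0,0,0]],
  [1,[0,0,-3],[0,0,0]],
  [1,[0,0,0],[0,0,0]],
  [1,[0,0,0],[0,0,0]],
])

```text
time: 22.95
ee_pos: [0.4219, 0.0316, 0.1813]
tcp_rot: [179.6, 0.1, 88.2]
wrist_force: [-0.3, 0.6, -0.4]
opening: 0.0003
```

```bash
python3 - <<'E'
from plan import *
st()
c=camera('scene');cv2.imwrite('pics/c14.png',cv2.resize(c['img'][145:300,155:345,::-1],None,fx=4,fy=4,interpolation=cv2.INTER_CUBIC));cv2.imwrite('pics/scene14.png',cv2.resize(c['img'][:,:,::-1],(768,576)))
c=camera('side');cv2.imwrite('pics/side14.png',cv2.resize(c['img'][:,:,::-1],(768,576)))
E
```

```text
t 22.95 p [0.4219 0.0316 0.1813] r [1.7961e+02 8.0000e-02 8.8200e+01] F [-0.32  0.61 -0.44] T [-0.02  0.    0.03] open 0.0003 q [  4.4 -13.3 -10.7  92.2  -0.1   6.2]
```

View pics/c14.png

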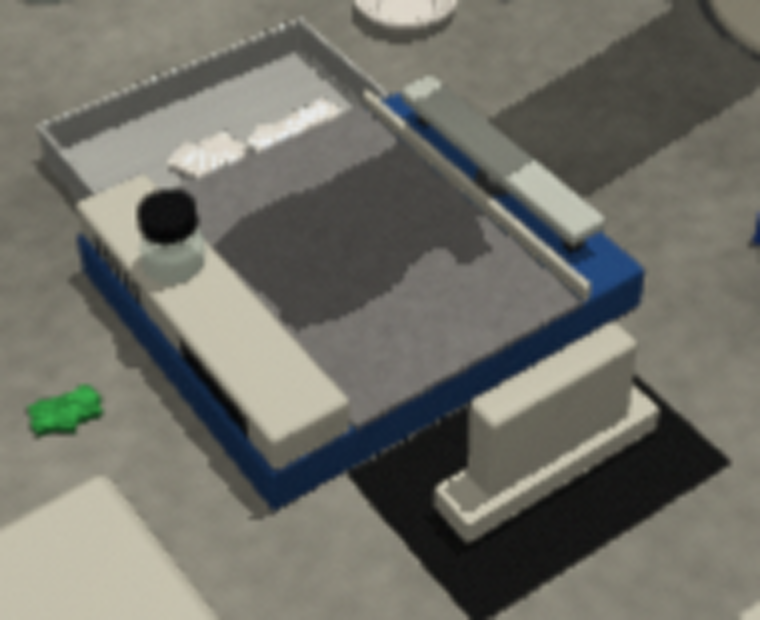

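View pics/side14.png

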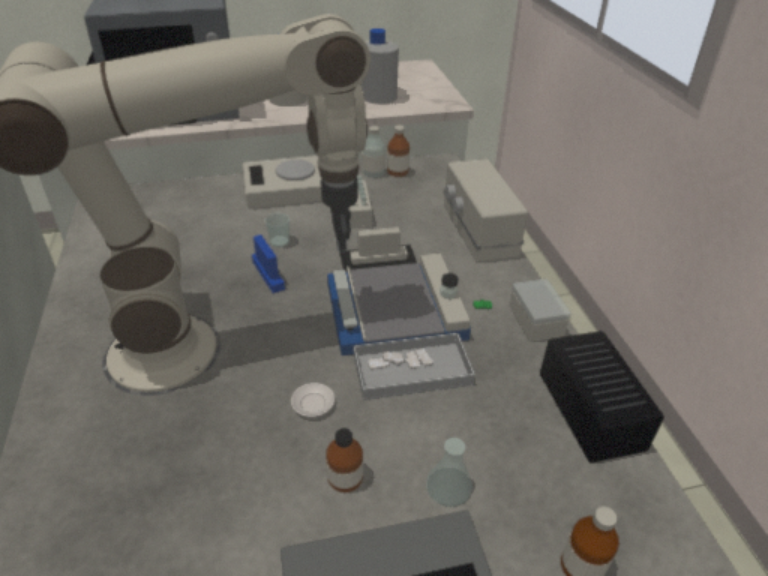

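View pics/scene14.png

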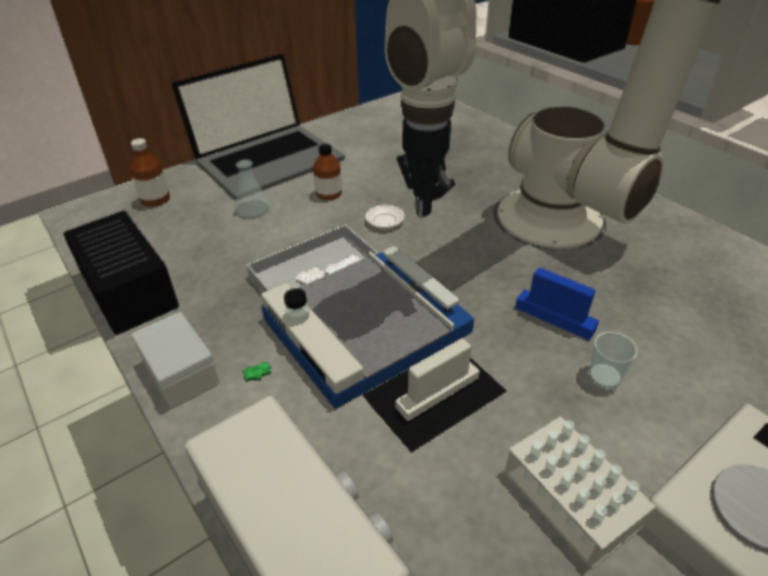

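All in place: the bar is back up and level, the scraper is upright on the mat, four shards are in the pan, and the bystanders are unmoved.

```bash
python3 -c "
from h import *
print(job_done())"
```

```text
the job is handed in; nothing more can be done
None
```

The job is done and handed in at about 23 s of robot time.

- **Shards:** I took the white scraper from its mat and wiped all four shards off the deck into the catch pan in one sweep. Only the scraper touched them. The last pictures show the deck empty and four shards in the pan.
- **Scraper:** It stands upright and released on its mat, slightly shifted and turned from where it started.
- **Reset bar:** I pressed it at its middle with the fingers shut, within about 1 mm of centre by the wrist view. It reached its stops, stayed down for at least half a second and sprang back. It looked level in the one picture taken while it was down, and again after release.
- **Bystanders:** The glassware, dish, rack, blue block and green piece look unmoved in the last pictures.

**Checks that disagreed:**
- **Fingertip height:** The shut fingertips met the bar about 25–30 mm lower in TCP height than the stated geometry gives. I found contact by force and pictures instead.
- **Force on the bar:** It peaked briefly at about 35 N on the stops. I eased it, and it then read 5–17 N.
- **Hold:** Easing let the bar rise about 0.6 mm for roughly 0.1 s. I then pressed it back and held it for a further half second.
- **Setting down the scraper:** It took several small corrections, and the tool tilted by about half a degree. The scraper still stood flat afterwards.

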